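# Lock the shaker's hold-down bar with its hairpin clip

### The arm

A 6-joint arm with a two-finger parallel gripper is mounted at the origin on the work surface. World frame = base frame: x ahead of the robot, y to its left, z up, the work surface at z = 0. Lengths are in m, angles in rad, forces in N, time in s.
With the tool pointing down it reaches from about 0.275 to 0.725 m from the base axis. Payload 5.6 kg.
Tool frame: the origin (TCP) lies between the finger pads; the fingertips stand ctrl.tip_extent ahead of it and the grasp point (between the pads) lies 5 mm behind it (ctrl.tip_extent is the distance from the TCP to the fingertips, in m); z points along the fingers, x is the direction in which the jaws open and shut, and the axes are right-handed (so a half turn about z gives the same grasp; the last joint's range is limited). The gripper opens to 85 mm and grips with 20 to 120 N. Pads are 22 mm wide; open, the fingers measure 114 mm over their backs; the gripper's body (76 mm by 85 mm) begins 54 mm behind the grasp point. The pads swing forward as they close: fully open they stand 13 mm farther back than shut.
Start: joints at [1.495, 0.255, 0.108, 0, -1.424, -0.285], TCP at [0.194, 0.515, 0.223] pointing down, gripper open.
Joint ranges: [-2.95, 2.95], [-1.21, 1.97], [-1.09, 1.5], [-2.87, 1.71], [-2.94, -0.07], [-3.05, 3.05]. Speed limits (rad/s): [2.57, 2.57, 3.14, 3.14, 3.14, 3.14].

### API

Orientations are given as a rotation vector (axis times angle).
In Python, from bench import ctrl, imaging gives the robot as it stands.
- The arm moves only by the tool servo_tool, never from a script. Its argument "series" is a list of rows, each an object of numbers: "fingers": the closure, from 0 (fully open) to 1 (shut); "tx", "ty", "tz": the shift along the tool's x, y, z in m; "turn": the turn about the tool's z in rad. A call has exactly 5 rows; each row shifts and turns the commanded pose from where the row before left it, along the tool's axes as they then stand; what a row does not reach is not made up. A row lasts 1/8 s, in which the tool goes at most 62.5 mm and 10.7 degrees, less where a joint would pass 70% of its speed; a pose out of reach is approached as far as the arm can. A call with a gripper value outside its range is refused whole. The fingers move at their own pace and stop on an object; the grip force is fixed at half the most. Time passes only in rows, so rows that do not move let the fingers close, or fill a call up. It gives the time, the measured TCP pose, the force and the opening at its end, in the units of the state.
- ctrl.observe(): the state, without advancing time (a new reading comes with each control period).
- imaging.camera(name): name is "side" or "top"; returns (picture, depth): 480x640x3 uint8, red, green, blue; 480x640 float32, m along the optical axis (not along the pixel's ray), 0 where there is no reading.
- imaging.camera_info(name): a dict with "camera_matrix" (3x3 intrinsics, pixels), "pose" (4x4, takes a point from camera to world coordinates). Camera axes: x right, y down, z forward; pixel columns grow to the right and rows downward; lengths in m; the calibration is good to about 2 mm. A picture is of the moment at which its call begins. camera_info takes no time and is no camera call.
- ctrl.sign_off(): hands the job in, once; it reports no verdict.
The state is a dict: "clock": time; "joint_positions": joint angles; "joint_vel": joint speeds; "joint_torque": joint torques, N m; "tcp_pos": TCP position; "ee_rot": TCP orientation; "force": force on the tool from outside, world axes, zero at the start; "wrist_torque": the same for the moment, N m; "width": finger opening in m.
Only numpy, scipy, OpenCV 4.12 (cv2) and the standard library are available. Lean on these libraries where they do the work, as an engineer would, in place of code of your own. Each camera call takes 0.05 s, during which the arm holds its last target.

### The job

The tube rack on the shaker must be locked for a run: swing the yellow hold-down bar down flat over the rack so that the post comes up through its slot, then take the orange-handled hairpin clip from the tray and push it level from the front onto the post's neck, between bar and post head, until its spring legs snap past the post and the stop nose between them rests on it. Push with feeling, as the sprung platform gives way under the push and must never be shoved to its end stop, and stop as soon as the clip has snapped on, without driving it on any harder; then let it go with the platform back at its middle, and leave the caps, bottles and boxes where they are.

Things in the scene. Friction and masses are not known exactly. Their poses are not given: they have to be found in the camera images.
- shaker: white platform shaker, fixed, 250 x 200 mm, with a sprung aluminium platform (top 68 mm above the table) and a rack of red-capped tubes (tops at 122 mm). Origin on the table under the post at rest. x axis = the way the clip is pushed on: level, from the front (control strip) to the rack. Body from 70 mm before to 180 mm behind the post. Before the post only the bar's end stands above the platform
- platform (a joint): how far the platform, with post, rack and bar, is pushed along the shaker's x from its sprung middle (m); 0 at rest. The spring gives about 1 mm per 1.15 N, with hard end stops at 24 mm; it counts as shoved to its end beyond 20 mm (about 23 N)
- post_neck (a point): centre of the steel post's neck, in the middle of the gap between shut bar and post head, 5.5 mm above the shut bar's top face (which is 116 mm above the table). Neck 14 mm thick; gap 11 mm high; the head above it is 18 mm across, 12 mm high. It travels with the platform; axes as the shaker's
- bar (a joint): angle of the yellow hold-down bar (rad): 0 shut, flat over the rack, grows as its front end rises; starts open and stays where it is left (stiff hinge, about 1 to 2 N at its end moves it)
- bar_hinge (a point): hinge axis of the bar, behind the rack, 130 mm behind the post, 113 mm above the table; turns with the bar: its x axis points along the bar away from the free end, y along the hinge axis
- bar_tip (a point): point on the bar's top face near its free front end, 165 mm from the hinge, 3 mm above the hinge axis when shut; press here. The bar is 190 mm long, 43 mm wide, 6 mm thick, with a slot (34 x 21 mm) that passes over the post head; it ends 25 mm past this point; when shut this point is 35 mm in front of the post
- clip_grip (a point): centre of the orange upright grip block of the hairpin clip: 24 mm along x, 14 mm along y, 42 mm high, underside 21 mm below this point. x axis points along the two steel legs to their open ends, z up. Snapped home, the post's axis is 46 mm ahead of this point (stop nose on the post, bulges past it). Passing the bulges takes roughly 8 to 16 N (it varies), which falls off sharply as they snap past
- clip: the clip as a whole, about 60 g, lying flat in the tray; origin under the grip block, 21 mm below clip_grip, same axes. Its spring legs are 6 mm high, lie level with the block's underside and end 73 mm ahead of its centre, the mouth flared to about 23 mm inside; bulges 51 mm ahead leave 9 mm between them; between the legs an orange stop nose ends 39 mm ahead
- tray: white enamel tray with black rim, fixed, 220 x 290 mm, rim 18 mm high, floor 4 mm above the table; origin under its centre
- cap_a_center (a point): a loose red tube cap in the tray, 22 mm across, 13 mm high; point at its centre
- cap_b_center (a point): a second loose red tube cap in the tray, same size; point at its centre
- flask: conical glass flask, 80 mm across the foot, 118 mm tall, standing at the side; origin under its foot
- reagent: amber reagent bottle, 68 mm across, 150 mm tall, at the other side; origin under its foot
- tip_box: pink and red pipette tip box, 87 x 122 mm, 76 mm high, at the side; origin under its foot

How it is judged:
On the way, in this order (a step that is already met when the one before it is completed fails the run):
1. the hold-down bar is shut (below 0.04 rad) (value of joint bar below 0.04 rad), for 0.2 s.
2. the clip is snapped home on the post's neck with the bar shut (value of joint bar below 0.04 rad and x of post_neck in the frame of clip_grip between 0.04 and 0.0495 m and y of post_neck in the frame of clip_grip between -0.004 and 0.004 m and z of post_neck in the frame of clip_grip between -0.024 and -0.008 m), for 0.2 s.
At the end, for the whole second after the job is handed in: Bar shut (below 0.04 rad); clip snapped home: the neck's centre 40 to 49.5 mm ahead of the grip's centre, within 4 mm sideways and 8 to 24 mm below it; clip level within 0.25 rad, pointing along the shaker's x within 0.4 rad, released and still (below 0.02 m/s); platform within 5 mm of its middle (all of step 2 and value of joint platform between -0.005 and 0.005 m and angle between clip_grip's own z axis and vertical below 0.25 rad and angle between the x axis of clip_grip and the x axis of shaker, either way round below 0.4 rad and linear speed of clip below 0.02 m/s); the robot touches nothing.
It fails at once if the platform is shoved more than 20 mm from its middle (about 23 N) (value of joint platform above 0.02 m or value of joint platform below -0.02 m).
It fails at once if after snapping home the clip is still driven on so hard that its nose holds the platform more than 12 mm back (about 14 N) (x of post_neck in the frame of clip_grip between 0.04 and 0.047 m and y of post_neck in the frame of clip_grip between -0.004 and 0.004 m and z of post_neck in the frame of clip_grip between -0.024 and -0.008 m and value of joint platform above 0.012 m).
It fails at once if a cap, the flask, the bottle or the tip box is moved more than 30 mm (distance of any of cap_a_center, cap_b_center, flask, reagent, tip_box from where it was at the start of the episode above 0.03 m).
It also fails if it takes over 70 s, if anything falls off the work surface, if the arm or the gripper's body presses on something with over 40 N, if the wrist force passes 120 N, or if a joint passes its speed limit or range.

## Working session

There is one attempt and no reset: what is moved stays moved. The work goes in short steps, Python scripts to look and compute and a tool call to move; the robot and the scene stay as the last step left them, time stands still between calls to the robot, and variables do not carry over. Pictures are saved under pics/ and viewed, and the job is handed in when it is done.

Besides the shell and the picture viewer there is one more tool, called after "Emit:" as name(argument=value, ...) on one line, values as JSON. servo_tool: Moves the arm, as the interface text tells. Its arguments: {"type":"object","properties":{"series":{"type":"array"}},"required":["series"]}

```bash
mkdir -p pics; ls; cat > h.py <<'E'
import numpy as np, cv2
from bench import ctrl, imaging
def snap(n,f):
    p,d=imaging.camera(n); cv2.imwrite('pics/'+f+'.png',p[:,:,::-1]); np.savez('pics/'+f+'.npz',p=p,d=d); return p,d
def ray(n,u,v):
    i=imaging.camera_info(n);K=np.array(i['camera_matrix']);T=np.array(i['pose'])
    d=T[:3,:3]@np.linalg.inv(K)@np.array([u,v,1.]);return T[:3,3],d
def onz(n,u,v,z):
    o,d=ray(n,u,v);return o+d*(z-o[2])/d[2]
def dep(n,u,v,d):
    o,r=ray(n,u,v);return o+r*d
def cloud(n,d):
    i=imaging.camera_info(n);K=np.array(i['camera_matrix']);T=np.array(i['pose'])
    v,u=np.mgrid[:480,:640];P=np.stack([u,v,np.ones_like(u)],-1)@np.linalg.inv(K).T*d[...,None]
    return P@T[:3,:3].T+T[:3,3]
E
python3 - <<'E'
from h import *
snap('top','t0');snap('side','s0');s=ctrl.observe();print(s,ctrl.tip_extent)
for n in('top','side'):print(imaging.camera_info(n))
E
```

```text
pics
{'clock': 0.1, 'joint_positions': array([ 1.49457176e+00,  2.55675476e-01,  1.07113220e-01, -4.35769965e-04,
       -1.42389271e+00, -2.84570585e-01]), 'joint_vel': array([-0.00174182,  0.00083514,  0.00158987,  0.00202173, -0.00048718,
       -0.00062225]), 'joint_torque': array([-1.48706236e-03, -3.87605023e+01,  2.38474077e+01,  5.37781924e+00,
       -3.80025580e-03,  6.65950836e-06]), 'tcp_pos': array([0.19395799, 0.51416877, 0.22248248]), 'ee_rot': array([ 1.78595270e+00, -2.58288793e+00,  1.59679136e-03]), 'force': array([-1.12498299, -0.26406947,  0.54688247]), 'wrist_torque': array([ 0.02774525, -0.00940242,  0.09173693]), 'width': 0.0854155875347557} 0.014
{'camera_matrix': array([[590.62194965,   0.        , 328.59853676],
       [  0.        , 590.62194965, 242.00911147],
       [  0.        ,   0.        ,   1.        ]]), 'pose': array([[ 0.00668425, -0.98368796,  0.17975905,  0.27925697],
       [-0.99997529, -0.006184  ,  0.00334312,  0.0034779 ],
       [-0.00217695, -0.17977696, -0.98370499,  1.47277951],
       [ 0.        ,  0.        ,  0.        ,  1.        ]])}
{'camera_matrix': array([[506.19763872,   0.        , 316.97677765],
       [  0.        , 506.19763872, 236.10225259],
       [  0.        ,   0.        ,   1.        ]]), 'pose': array([[ 0.84760489, -0.3860273 ,  0.36407262,  0.08535748],
       [-0.53048092, -0.60030795,  0.59851513, -0.69053459],
       [-0.0124875 , -0.70043793, -0.71360407,  0.93562591],
       [ 0.        ,  0.        ,  0.        ,  1.        ]])}
```

View pics/t0.png

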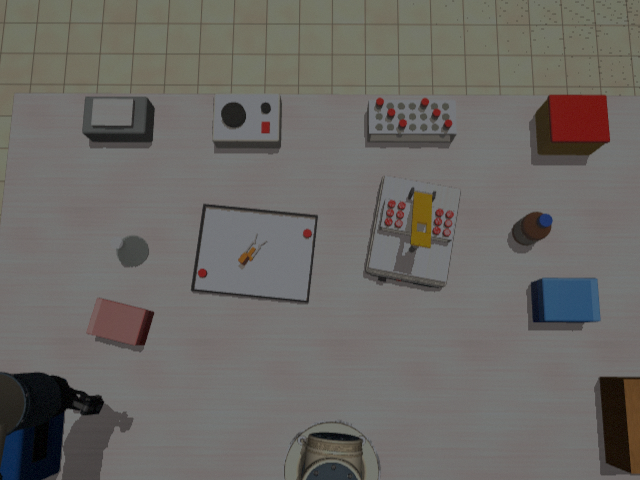

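View pics/s0.png

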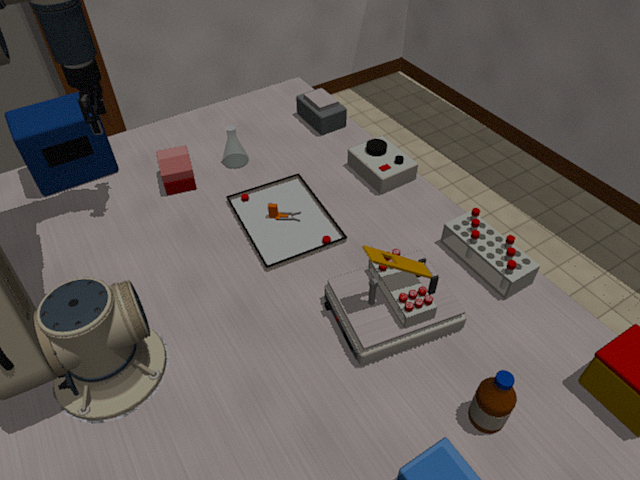

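Top view: the shaker is at about (415,232) with its front towards the robot, and the yellow bar is raised, around (422,220). The clip is at (253,248), legs pointing up and right, with caps at (307,233) and (202,273). Next I'll measure them.

```bash
python3 - <<'E'
from h import *
t=np.load('pics/t0.npz');s=np.load('pics/s0.npz')
for n,q in(('top',t),('side',s)):
    p,d=q['p'],q['d'];C=cloud(n,d);h=cv2.cvtColor(p,cv2.COLOR_RGB2HSV)
    print(n,'table z',np.median(C[300:330,230:260,2]) if n=='top' else '')
    for nm,lo,hi in(('yellow',(17,150,90),(30,255,255)),('orange',(8,150,90),(16,255,255))):
        m=cv2.inRange(h,lo,hi);k,l,st,ce=cv2.connectedComponentsWithStats(m)
        for i in range(1,k):
            if st[i,4]<25:continue
            P=C[l==i];P=P[np.isfinite(P).all(1)]
            print(nm,st[i],ce[i].round(1),P.mean(0).round(3),P.min(0).round(3),P.max(0).round(3))
p=t['p'];a=cv2.resize(p[170:295,360:470],None,fx=5,fy=5,interpolation=cv2.INTER_CUBIC)
cv2.imwrite('pics/t0a.png',np.clip(a[:,:,::-1]*1.4,0,255).astype('uint8')[:600])
a=cv2.resize(p[195:310,185:325],None,fx=5,fy=5,interpolation=cv2.INTER_CUBIC);cv2.imwrite('pics/t0b.png',a[:,:,::-1])
a=cv2.resize(s['p'][230:370,315:475],None,fx=4,fy=4,interpolation=cv2.INTER_CUBIC);cv2.imwrite('pics/s0a.png',a[:,:,::-1])
a=cv2.resize(s['p'][190:235,250:320],None,fx=8,fy=8,interpolation=cv2.INTER_CUBIC);cv2.imwrite('pics/s0b.png',a[:,:,::-1])
E
```

```text
top table z 0.0006067793995878645
yellow [411 192  21  56 915] [421.4 219.2] [ 0.57  -0.2    0.178] [ 0.496 -0.233  0.108] [ 0.649 -0.168  0.239]
orange [239 248  16  15  72] [246.7 255.2] [0.509 0.211 0.027] [0.489 0.195 0.003] [0.53  0.227 0.051]
orange [ 624  380   16   93 1111] [633.2 421.4] [ 0.13  -0.663  0.126] [ 0.023 -0.688  0.111] [0.279 0.003 1.473]
side table z 
yellow [363 245  69  32 720] [396.5 260.9] [ 0.569 -0.201  0.178] [ 0.085 -0.691 -0.003] [0.678 0.003 0.936]
orange [268 204   9   4  32] [272.2 205.4] [0.5   0.215 0.046] [0.492 0.207 0.042] [0.513 0.225 0.049]
orange [275 211  13   8  46] [280.4 215.1] [0.517 0.205 0.01 ] [0.5   0.192 0.006] [0.536 0.228 0.015]
```

View pics/t0a.png

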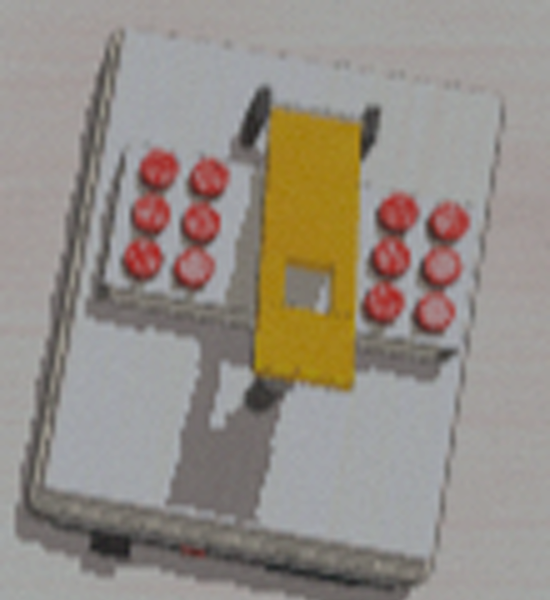

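View pics/t0b.png

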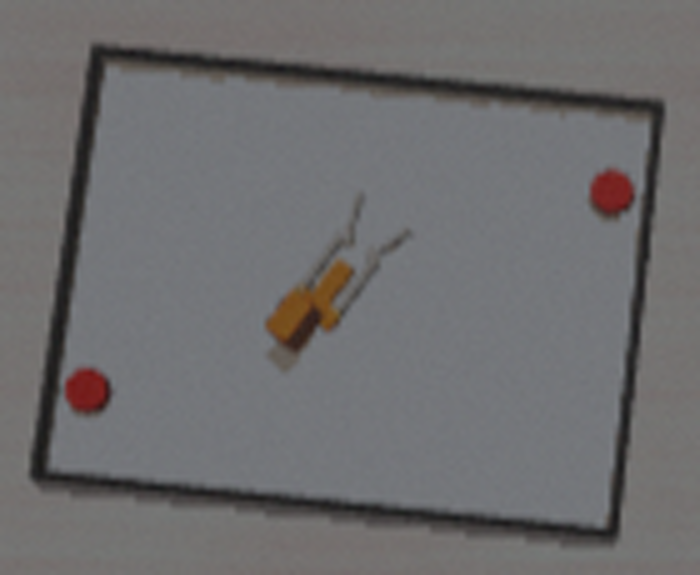

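View pics/s0a.png

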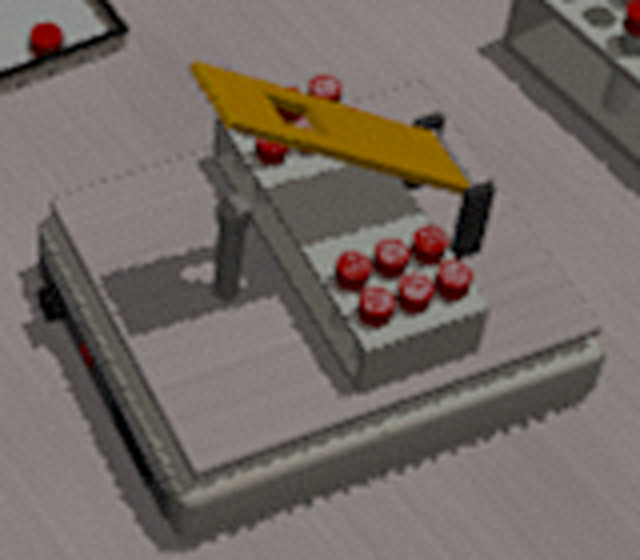

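View pics/s0b.png

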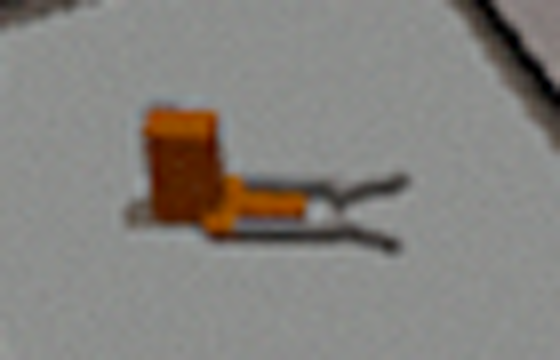

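```bash
python3 - <<'E'
from h import *
t=np.load('pics/t0.npz');s=np.load('pics/s0.npz')
Ct=cloud('top',t['d']);Cs=cloud('side',s['d'])
def box(P):
    r=cv2.minAreaRect((P[:,:2]*1000).astype('float32'));return r
for nm,C in(('t',Ct),('s',Cs)):
    X=C.reshape(-1,3)
    reg=(X[:,0]>.35)&(X[:,0]<.75)&(X[:,1]<-.03)&(X[:,1]>-.36)
    m=reg&(X[:,2]>.062)&(X[:,2]<.074); print(nm,'plat',m.sum(),box(X[m]))
    m=reg&(X[:,2]>.03); print(nm,'all>30',m.sum(),box(X[m]))
    # post
    m=reg&(X[:,0]<.54)&(X[:,2]>.08)
    h=cv2.cvtColor((t if nm=='t' else s)['p'],cv2.COLOR_RGB2HSV).reshape(-1,3)
    pm=m&(h[:,1]<110)
    idx=np.where(pm)[0]
    for i in idx[:80]: print((i%640,i//640),X[i].round(3),h[i])
    # clip block top
    m=(X[:,0]>.45)&(X[:,0]<.6)&(X[:,1]>.1)&(X[:,1]<.3)&(X[:,2]>.035)&(X[:,2]<.06)
    print('clip top',m.sum(),X[m].mean(0),box(X[m]))
    m=(h[:,0]>=17)&(h[:,0]<=30)&(h[:,1]>150)&reg&(X[:,2]>.09)
    Y=X[m];c=np.median(Y,0);u,S,v=np.linalg.svd(Y-Y.mean(0));print('bar',Y.mean(0),v,Y.min(0),Y.max(0))
E
```

```text
t plat 4331 ((572.11962890625, -200.4635772705078), (190.7945098876953, 236.38931274414062), 79.50577545166016)
t all>30 8190 ((564.2969970703125, -199.563720703125), (201.22201538085938, 259.2257080078125), 79.68609619140625)
(np.int64(440), np.int64(238)) [ 0.54  -0.254  0.109] [19 26 77]
(np.int64(441), np.int64(238)) [ 0.54  -0.256  0.109] [23 23 90]
(np.int64(444), np.int64(238)) [ 0.54  -0.263  0.11 ] [110   8  95]
(np.int64(446), np.int64(238)) [ 0.539 -0.267  0.112] [120   3 101]
(np.int64(447), np.int64(238)) [ 0.54  -0.27   0.108] [  0   2 108]
(np.int64(449), np.int64(238)) [ 0.539 -0.274  0.114] [114  11 120]
(np.int64(451), np.int64(238)) [ 0.54  -0.279  0.109] [114  11 121]
(np.int64(445), np.int64(239)) [ 0.538 -0.266  0.105] [26 23 77]
(np.int64(446), np.int64(239)) [ 0.538 -0.268  0.105] [18 30 85]
(np.int64(447), np.int64(239)) [ 0.538 -0.27   0.108] [17 20 88]
(np.int64(448), np.int64(239)) [ 0.538 -0.273  0.107] [90  3 91]
(np.int64(449), np.int64(239)) [ 0.538 -0.275  0.107] [108  14  94]
(np.int64(450), np.int64(239)) [ 0.538 -0.277  0.106] [113  11  97]
(np.int
[... 10005 characters left out ...]
374), np.int64(285)) [ 0.516 -0.2    0.137] [ 0  5 47]
(np.int64(375), np.int64(285)) [ 0.519 -0.2    0.135] [10 31 49]
(np.int64(376), np.int64(285)) [ 0.521 -0.2    0.134] [30  6 41]
(np.int64(369), np.int64(286)) [ 0.511 -0.191  0.127] [  3  26 106]
(np.int64(370), np.int64(286)) [ 0.51  -0.195  0.133] [23 30 34]
clip top 58 [0.49845828 0.21388501 0.04335216] ((497.5198974609375, 214.3568115234375), (19.96823501586914, 24.10824203491211), 61.77016067504883)
bar [ 0.56932569 -0.20280841  0.17708725] [[ 0.77271185 -0.11464967 -0.6243171 ]
 [ 0.07746697  0.99323391 -0.08651741]
 [-0.63001211 -0.01848907 -0.77636518]] [ 0.49580824 -0.23614332  0.1056269 ] [ 0.65104898 -0.13024281  0.23419473]
```

Measured values:
- **Post:** about (0.518, -0.192), shaker yaw about -10.5°.
- **Bar:** open about 0.675 rad, end at z about 0.235, in line with the post.
- **Clip block:** top at z 0.046, centre about (0.498, 0.217).

These match the given sizes. I'll do the bar first, with the fingers closed.

Emit:
servo_tool(series=[{"fingers":1,"tz":-0.05,"turn":-0.178},{"fingers":1,"tx":0.04,"ty":-0.028},{"fingers":1,"tx":0.04,"ty":-0.028},{"fingers":1,"tx":0.04,"ty":-0.028},{"fingers":1,"tx":0.04,"ty":-0.028}])

```text
$.series[0]: bad value
```

Emit:
servo_tool(series=[{"fingers":1.0,"tx":0.0,"ty":0.0,"tz":-0.05,"turn":-0.178},{"fingers":1.0,"tx":0.04,"ty":-0.028,"tz":0.0,"turn":0.0},{"fingers":1.0,"tx":0.04,"ty":-0.028,"tz":0.0,"turn":0.0},{"fingers":1.0,"tx":0.04,"ty":-0.028,"tz":0.0,"turn":0.0},{"fingers":1.0,"tx":0.04,"ty":-0.028,"tz":0.0,"turn":0.0}])

```text
clock: 0.72
tcp_pos: [0.2754, 0.3352, 0.273]
ee_rot: [2.01, -2.414, 0.0]
force: [0.6, -0.8, 0.7]
width: 0.0001
```

Emit:
servo_tool(series=[{"fingers":1.0,"tx":0.04,"ty":-0.028,"tz":0.0,"turn":0.0},{"fingers":1.0,"tx":0.04,"ty":-0.028,"tz":0.0,"turn":0.0},{"fingers":1.0,"tx":0.04,"ty":-0.028,"tz":0.0,"turn":0.0},{"fingers":1.0,"tx":0.04,"ty":-0.028,"tz":0.0,"turn":0.0},{"fingers":1.0,"tx":0.04,"ty":-0.028,"tz":0.0,"turn":0.0}])

```text
clock: 1.35
tcp_pos: [0.3766, 0.1132, 0.2731]
ee_rot: [2.01, -2.414, -0.0]
force: [1.0, 0.4, 0.3]
width: 0.0002
```

Emit:
servo_tool(series=[{"fingers":1.0,"tx":0.04,"ty":-0.028,"tz":0.0,"turn":0.0},{"fingers":1.0,"tx":0.04,"ty":-0.028,"tz":0.0,"turn":0.0},{"fingers":1.0,"tx":0.04,"ty":-0.028,"tz":0.0,"turn":0.0},{"fingers":1.0,"tx":0.04,"ty":-0.028,"tz":0.0,"turn":0.0},{"fingers":1.0,"tx":0.04,"ty":-0.028,"tz":0.0,"turn":0.0}])

```text
clock: 1.98
tcp_pos: [0.478, -0.1089, 0.2729]
ee_rot: [2.009, -2.415, -0.001]
force: [0.9, 0.5, 0.3]
width: -0.0001
```

```bash
cat >> h.py <<'E'
P=np.array([.518,-.192]);yaw=np.radians(-10.5)
def st():
    s=ctrl.observe();t=s['tcp_pos'];r=cv2.Rodrigues(np.array(s['ee_rot']))[0]
    return s,np.array(t),r
def shk(p,P=P):
    e=np.array([np.cos(yaw),np.sin(yaw)]);q=np.array(p[:2])-P;return q@e*1000, q@np.array([-e[1],e[0]])*1000
def rel(target):
    s,t,r=st();return r.T@(np.array(target)-t)
E
python3 - <<'E'
from h import *
s,t,r=st();print(t,r.round(4),shk(t));e=np.array([np.cos(yaw),np.sin(yaw)])
print(rel([*(P+0.000*e),.274]))
E
```

```text
[ 0.47804241 -0.1089156   0.27292717] [[-1.819e-01 -9.833e-01 -6.000e-04]
 [-9.833e-01  1.819e-01  2.000e-04]
 [-1.000e-04  6.000e-04 -1.000e+00]] (np.float64(-54.42942273966011), np.float64(74.41145264039311))
[ 0.07442945 -0.05440395 -0.00111584]
```

Emit:
servo_tool(series=[{"fingers":1.0,"tx":0.037,"ty":-0.026,"tz":0.0,"turn":0.0},{"fingers":1.0,"tx":0.037,"ty":-0.026,"tz":0.0,"turn":0.0},{"fingers":1.0,"tx":0.0,"ty":0.0,"tz":0.013,"turn":0.0},{"fingers":1.0,"tx":0.0,"ty":0.0,"tz":0.013,"turn":0.0},{"fingers":1.0,"tx":0.0,"ty":0.0,"tz":0.0,"turn":0.0}])

```text
clock: 2.6
tcp_pos: [0.5145, -0.1886, 0.246]
ee_rot: [2.01, -2.413, -0.004]
force: [-0.1, -0.8, 0.6]
width: 0.0001
```

```bash
python3 - <<'E'
from h import *
s,t,r=st();print(t,shk(t),s['force']);p,d=snap('side','s1')
a=cv2.resize(p[180:370,315:475],None,fx=3,fy=3,interpolation=cv2.INTER_CUBIC);cv2.imwrite('pics/s1a.png',a[:,:,::-1])
E
```

```text
[ 0.51447802 -0.18855303  0.24600867] (np.float64(-4.091169341955297), np.float64(2.7474224492156085)) [-0.06850396 -0.79843557  0.58978146]
```

View pics/s1a.png

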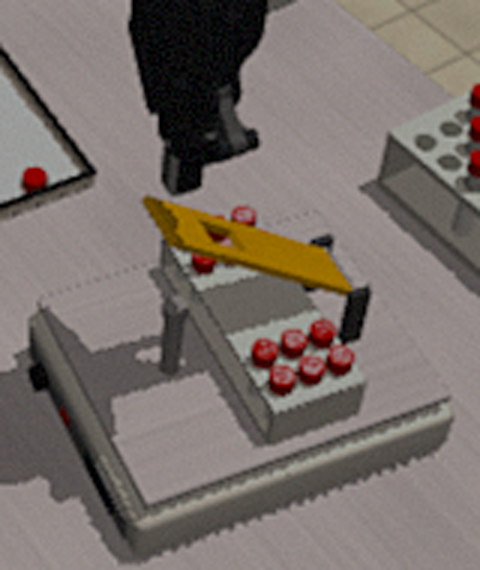

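The closed fingers at about (185,170) stand just above the bar near its front end, as planned. Now I'll push it down along its arc.

Emit:
servo_tool(series=[{"fingers":1.0,"tx":0.002,"ty":0.005,"tz":0.018,"turn":0.0},{"fingers":1.0,"tx":0.0,"ty":0.007,"tz":0.018,"turn":0.0},{"fingers":1.0,"tx":0.0,"ty":0.007,"tz":0.018,"turn":0.0},{"fingers":1.0,"tx":0.0,"ty":0.006,"tz":0.018,"turn":0.0},{"fingers":1.0,"tx":0.0,"ty":0.003,"tz":0.016,"turn":0.0}])

```text
clock: 3.28
tcp_pos: [0.4876, -0.1858, 0.1599]
ee_rot: [-2.01, 2.413, -0.002]
force: [-0.1, 0.5, -0.0]
width: 0.0002
```

Emit:
servo_tool(series=[{"fingers":1.0,"tx":0.0,"ty":0.003,"tz":0.012,"turn":0.0},{"fingers":1.0,"tx":0.0,"ty":0.001,"tz":0.009,"turn":0.0},{"fingers":1.0,"tx":0.0,"ty":0.0,"tz":0.004,"turn":0.0},{"fingers":1.0,"tx":0.0,"ty":0.0,"tz":0.002,"turn":0.0},{"fingers":1.0,"tx":0.0,"ty":0.0,"tz":0.001,"turn":0.0}])

```text
clock: 3.9
tcp_pos: [0.4839, -0.1858, 0.1315]
ee_rot: [-2.009, 2.415, -0.001]
force: [0.5, 0.6, 0.4]
width: -0.0003
```

```bash
python3 - <<'E'
from h import *
s,t,r=st();print(t,shk(t),s['force']);p,d=snap('side','s2')
a=cv2.resize(p[180:370,315:475],None,fx=3,fy=3,interpolation=cv2.INTER_CUBIC);cv2.imwrite('pics/s2a.png',a[:,:,::-1])
E
```

```text
[ 0.48393171 -0.18580028  0.13147363] (np.float64(-34.62762709805203), np.float64(-0.11254568083537697)) [0.54361768 0.55960213 0.44797418]
```

View pics/s2a.png

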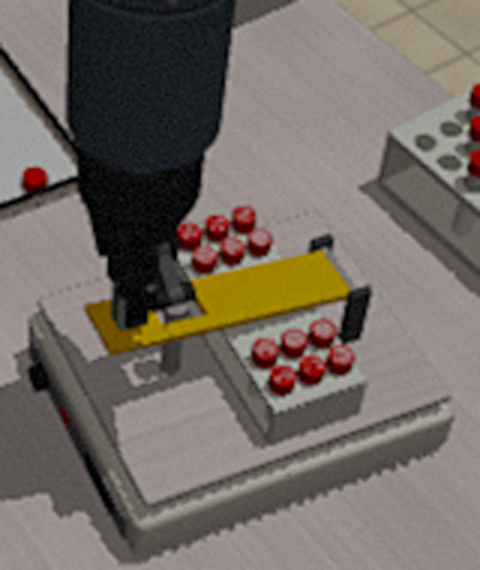

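Emit:
servo_tool(series=[{"fingers":1.0,"tx":0.0,"ty":0.0,"tz":0.001,"turn":0.0},{"fingers":1.0,"tx":0.0,"ty":0.0,"tz":0.001,"turn":0.0},{"fingers":1.0,"tx":0.0,"ty":0.0,"tz":0.001,"turn":0.0},{"fingers":1.0,"tx":0.0,"ty":0.0,"tz":0.0,"turn":0.0},{"fingers":1.0,"tx":0.0,"ty":0.0,"tz":0.0,"turn":0.0}])

```text
clock: 4.58
tcp_pos: [0.4837, -0.1857, 0.1282]
ee_rot: [-2.009, 2.415, 0.0]
force: [-0.3, -0.5, -0.2]
width: 0.0002
```

Emit:
servo_tool(series=[{"fingers":1.0,"tx":0.0,"ty":0.0,"tz":0.001,"turn":0.0},{"fingers":1.0,"tx":0.0,"ty":0.0,"tz":0.001,"turn":0.0},{"fingers":1.0,"tx":0.0,"ty":0.0,"tz":0.001,"turn":0.0},{"fingers":1.0,"tx":0.0,"ty":0.0,"tz":0.0,"turn":0.0},{"fingers":1.0,"tx":0.0,"ty":0.0,"tz":0.0,"turn":0.0}])

```text
clock: 5.2
tcp_pos: [0.4837, -0.1857, 0.1252]
ee_rot: [2.009, -2.415, -0.0]
force: [-0.2, -0.1, 0.7]
width: 0.0002
```

```bash
python3 - <<'E'
from h import *
s,t,r=st();print(t,shk(t),s['force']);p,d=snap('side','s3')
a=cv2.resize(p[180:370,315:475],None,fx=3,fy=3,interpolation=cv2.INTER_CUBIC);cv2.imwrite('pics/s3a.png',a[:,:,::-1])
C=cloud('side',d);h=cv2.cvtColor(p,cv2.COLOR_RGB2HSV);m=cv2.inRange(h,(17,150,90),(30,255,255))>0
X=C[m];X=X[(X[:,2]>.09)&(X[:,2]<.2)];q=np.array([shk(x) for x in X]);
A=np.c_[q/1000,np.ones(len(q))];print(len(q),np.linalg.lstsq(A,X[:,2],rcond=None)[0],q.min(0),q.max(0))
E
```

```text
[ 0.4836617  -0.1857136   0.12524241] (np.float64(-34.9089026815902), np.float64(-0.07652618315661583)) [-0.20530397 -0.09785081  0.65525732]
1120 [-0.09895388 -0.0023641   0.12898194] [ -58.35813495 -368.53778836] [335.49029177  34.36865122]
```

View pics/s3a.png

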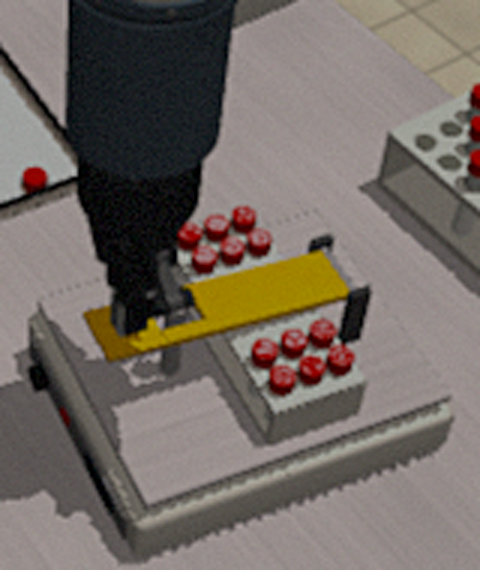

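```bash
python3 - <<'E'
from h import *
q=np.load('pics/s3.npz');p,d=q['p'],q['d']
C=cloud('side',d);h=cv2.cvtColor(p,cv2.COLOR_RGB2HSV);m=cv2.inRange(h,(17,120,60),(30,255,255))>0
X=C[m];w=np.array([[*shk(x),x[2]*1000] for x in X]);w=w[(abs(w[:,1])<18)&(w[:,2]>90)&(w[:,2]<150)]
for a in range(-70,140,15):
    k=(w[:,0]>=a)&(w[:,0]<a+15)
    if k.any():print(a,k.sum(),np.median(w[k,2]).round(1),w[k,1].min().round(1),w[k,1].max().round(1))
E
```

```text
-70 20 134.8 -17.9 15.8
-55 94 133.7 -17.9 17.9
-40 33 131.5 -17.5 -7.2
-25 39 130.7 -17.5 -1.9
-10 26 129.5 -17.7 -2.1
5 25 127.4 -18.0 1.8
20 93 126.2 -17.8 18.0
35 92 124.8 -17.9 17.6
50 93 123.2 -17.9 18.0
65 98 121.9 -18.0 17.6
80 87 120.6 -17.6 17.6
95 90 118.8 -17.6 18.0
110 89 117.7 -17.9 17.9
125 27 116.1 -17.7 17.5
```

```bash
python3 - <<'E'
from h import *
q=np.load('pics/s3.npz');p=q['p']
a=cv2.resize(p[240:310,335:415],None,fx=8,fy=8,interpolation=cv2.INTER_CUBIC);cv2.imwrite('pics/s3b.png',np.clip(a[:,:,::-1]*1.8,0,255).astype('uint8'))
p,d=snap('top','t3')
a=cv2.resize(p[190:290,365:465],None,fx=6,fy=6,interpolation=cv2.INTER_CUBIC);cv2.imwrite('pics/t3b.png',np.clip(a[:,:,::-1]*1.8,0,255).astype('uint8'))
E
```

```text
(no output)
```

View pics/s3b.png

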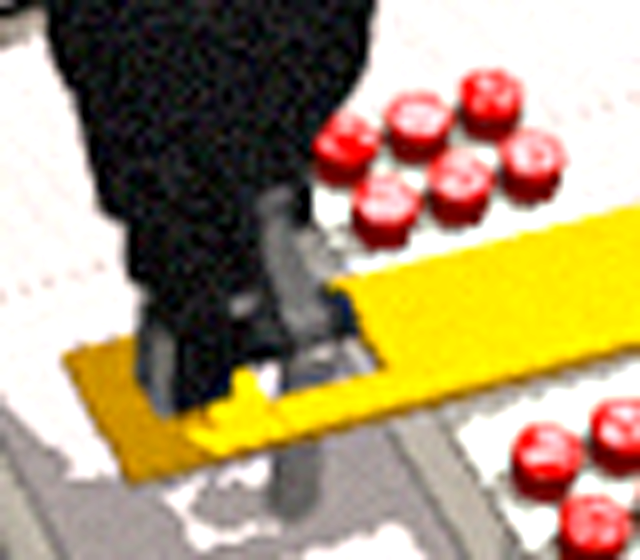

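View pics/t3b.png

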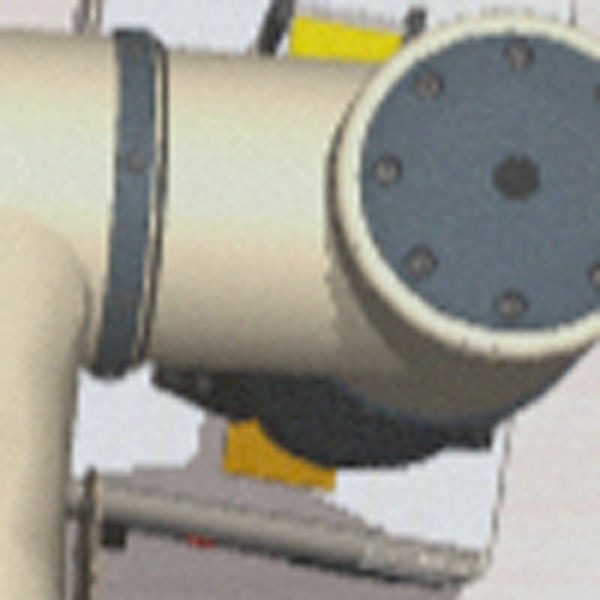

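```bash
python3 - <<'E'
from h import *
q=np.load('pics/s3.npz');p,d=q['p'],q['d'];C=cloud('side',d)
for v in range(262,296,2):
    print(v,[(u,*np.round([*shk(C[v,u]),C[v,u,2]*1000]).astype(int).tolist(),int(p[v,u].max())) for u in range(352,382,4)])
E
```

```text
262 [(352, -54, -11, 233, 11), (356, -49, -18, 238, 18), (360, -46, -28, 247, 16), (364, -44, -38, 256, 15), (368, -36, -39, 254, 21), (372, -28, -39, 251, 17), (376, 42, 64, 113, 65), (380, 50, 61, 113, 99)]
264 [(352, -54, -12, 229, 21), (356, -51, -22, 237, 24), (360, -46, -28, 242, 0), (364, -43, -38, 251, 16), (368, -35, -38, 248, 50), (372, -29, -42, 249, 5), (376, 42, 64, 106, 133), (380, 43, 49, 123, 153)]
266 [(352, -52, -8, 218, 26), (356, -50, -20, 230, 12), (360, -47, -30, 239, 10), (364, -44, -39, 247, 13), (368, -35, -39, 242, 49), (372, -30, -44, 246, 2), (376, 37, 55, 112, 167), (380, 41, 44, 122, 139)]
268 [(352, -51, -7, 211, 7), (356, -50, -21, 224, 21), (360, -45, -28, 230, 19), (364, -45, -42, 245, 5), (368, -36, -41, 240, 55), (372, -29, -43, 239, 33), (376, 37, 54, 106, 125), (380, 39, 40, 120, 49)]
270 [(352, -52, -10, 208, 17), (356, -48, -18, 215, 14), (360, -46, -29, 226, 4), (364, -43, -40, 237, 6), (368, -37, -43, 238, 57), (372, 41, 77, 73, 86), (376, 34, 47, 109, 120), (380, 39, 39, 115, 73)]
272 [(352, -52, -8, 200, 1), (356, -48, -18, 209, 10), (360, 
[... 1738 characters left out ...]
9, 76), (376, -335, -569, 936, 143), (380, 11, -14, 129, 168)]
290 [(352, -45, -1, 134, 123), (356, -41, -9, 142, 37), (360, -35, -14, 144, 29), (364, -21, -6, 129, 157), (368, -13, -8, 126, 142), (372, -6, -12, 129, 169), (376, 1, -16, 130, 163), (380, 10, -17, 126, 167)]
292 [(352, -48, -7, 136, 115), (356, -40, -9, 134, 95), (360, -33, -12, 134, 111), (364, -25, -14, 133, 159), (368, -18, -17, 134, 165), (372, -9, -19, 131, 165), (376, -1, -19, 128, 147), (380, 8, -21, 125, 93)]
294 [(352, -51, -12, 137, 114), (356, -42, -13, 133, 111), (360, -34, -15, 132, 171), (364, -27, -17, 131, 165), (368, -19, -20, 130, 148), (372, -11, -23, 130, 95), (376, -1, -21, 123, 91), (380, 30, 14, 66, 93)]
```

```bash
python3 - <<'E'
from h import *
for f in('s2','s3'):
    q=np.load(f'pics/{f}.npz');p,d=q['p'],q['d']
    C=cloud('side',d);h=cv2.cvtColor(p,cv2.COLOR_RGB2HSV);m=cv2.inRange(h,(17,120,60),(30,255,255))>0
    X=C[m];w=np.array([[*shk(x),x[2]*1000] for x in X]);w=w[(abs(w[:,1])<18)&(w[:,2]>90)&(w[:,2]<160)]
    a=np.polyfit(w[:,0],w[:,2],1);print(f,a,np.polyval(a,-35))
q=np.load('pics/s1.npz');C=cloud('side',q['d']).reshape(-1,3);g=q['p'].reshape(-1,3).max(1)
w=np.array([[*shk(x),x[2]*1000] for x in C]);k=(abs(w[:,0]+4)<25)&(abs(w[:,1]-3)<25)&(g<80)&(w[:,2]>190)
z=np.sort(w[k,2]);print(z[:60].round())
E
```

```text
s2 [ -0.13589337 133.80447969] 138.5607476664573
s3 [-9.99611519e-02  1.29147214e+02] 132.64585386392355
[211. 212. 216. 219. 221. 222. 223. 224. 224. 225. 225. 228. 229. 257.
 258. 263. 263. 263. 263. 264. 264. 264. 264. 265. 265. 265. 265. 265.
 266. 266. 266. 266. 266. 266. 266. 267. 267. 267. 267. 268. 268. 268.
 268. 268. 269. 269. 269. 269. 269. 270. 270. 270. 271. 271. 271. 271.
 271. 272. 272. 272.]
```

The depth agrees with the picture: the bar is still about 0.10 rad open, and the closed fingertips sit roughly 8 mm behind the TCP instead of ahead of it. I'll keep pressing and go by force and picture.

Emit:
servo_tool(series=[{"fingers":1.0,"tx":0.0,"ty":0.0,"tz":0.004,"turn":0.0},{"fingers":1.0,"tx":0.0,"ty":0.0,"tz":0.003,"turn":0.0},{"fingers":1.0,"tx":0.0,"ty":0.0,"tz":0.002,"turn":0.0},{"fingers":1.0,"tx":0.0,"ty":0.0,"tz":0.001,"turn":0.0},{"fingers":1.0,"tx":0.0,"ty":0.0,"tz":0.0,"turn":0.0}])

```text
clock: 5.92
tcp_pos: [0.4837, -0.1857, 0.1152]
ee_rot: [-2.009, 2.415, 0.0]
force: [-0.5, 0.1, -0.9]
width: -0.0002
```

```bash
cat >> h.py <<'E'
def bar(f):
    q=np.load(f'pics/{f}.npz');p,d=q['p'],q['d']
    C=cloud('side',d);h=cv2.cvtColor(p,cv2.COLOR_RGB2HSV);m=cv2.inRange(h,(17,120,60),(30,255,255))>0
    X=C[m];w=np.array([[*shk(x),x[2]*1000] for x in X]);w=w[(abs(w[:,1])<18)&(w[:,2]>90)&(w[:,2]<160)]
    a=np.polyfit(w[:,0],w[:,2],1);print(f,a,np.polyval(a,-35))
E
python3 - <<'E'
from h import *
s,t,r=st();print(t,shk(t),s['force']);snap('side','s4');bar('s4')
E
```

```text
[ 0.48369752 -0.18566385  0.11518821] (np.float64(-34.8827529247505), np.float64(-0.021084528409745902)) [-0.53492883  0.11823242 -0.93769362]
s4 [-4.30975627e-02  1.21551759e+02] 123.06017397817624
```

Emit:
servo_tool(series=[{"fingers":1.0,"tx":0.0,"ty":0.0,"tz":0.003,"turn":0.0},{"fingers":1.0,"tx":0.0,"ty":0.0,"tz":0.001,"turn":0.0},{"fingers":1.0,"tx":0.0,"ty":0.0,"tz":0.001,"turn":0.0},{"fingers":1.0,"tx":0.0,"ty":0.0,"tz":0.0,"turn":0.0},{"fingers":1.0,"tx":0.0,"ty":0.0,"tz":0.0,"turn":0.0}])

```text
clock: 6.6
tcp_pos: [0.4836, -0.1857, 0.1102]
ee_rot: [2.009, -2.415, -0.0]
force: [0.4, 0.0, -0.0]
width: 0.0004
```

```bash
python3 - <<'E'
from h import *
s,t,r=st();print(t,shk(t),s['force']);snap('side','s5');bar('s5')
E
```

```text
[ 0.48359831 -0.18569941  0.11021961] (np.float64(-34.97382390691861), np.float64(-0.07412595972084574)) [ 0.42869659  0.03222112 -0.01370346]
s5 [-1.55483605e-02  1.17927943e+02] 118.47213555858454
```

Emit:
servo_tool(series=[{"fingers":1.0,"tx":0.0,"ty":0.0,"tz":0.001,"turn":0.0},{"fingers":1.0,"tx":0.0,"ty":0.0,"tz":0.001,"turn":0.0},{"fingers":1.0,"tx":0.0,"ty":0.0,"tz":0.0005,"turn":0.0},{"fingers":1.0,"tx":0.0,"ty":0.0,"tz":0.0,"turn":0.0},{"fingers":1.0,"tx":0.0,"ty":0.0,"tz":0.0,"turn":0.0}])

```text
clock: 7.28
tcp_pos: [0.4838, -0.1858, 0.108]
ee_rot: [-2.009, 2.415, -0.001]
force: [-0.3, 0.7, 2.7]
width: 0.0004
```

```bash
python3 - <<'E'
from h import *
s,t,r=st();print(t,shk(t),s['force']);snap('side','s6');bar('s6')
E
```

```text
[ 0.48384905 -0.18576118  0.10804228] (np.float64(-34.716025025759336), np.float64(-0.08916462372941254)) [-0.323728    0.72574047  2.74594046]
s6 [-2.99457808e-03  1.16332652e+02] 116.43746187530823
```

Bar shut: fitted slope 0.003, height 116.4 mm, contact force 2.7 N. The closed fingertips turn out to sit 8 mm behind the reported TCP. Next I lift away and measure the clip and post accurately.

Emit:
servo_tool(series=[{"fingers":1.0,"tx":0.0,"ty":0.0,"tz":-0.03,"turn":0.0},{"fingers":1.0,"tx":0.0,"ty":0.0,"tz":-0.06,"turn":0.0},{"fingers":0.5,"tx":-0.05,"ty":0.0,"tz":-0.03,"turn":0.0},{"fingers":0.0,"tx":-0.06,"ty":0.0,"tz":0.0,"turn":0.0},{"fingers":0.0,"tx":-0.06,"ty":0.0,"tz":0.0,"turn":0.0}])

```text
clock: 7.95
tcp_pos: [0.5145, -0.0169, 0.2279]
ee_rot: [-2.008, 2.415, 0.0]
force: [0.9, -0.6, -0.4]
width: 0.0545
```

```bash
python3 - <<'E'
from h import *
s,t,r=st();print(t,shk(t),s['force']);p,d=snap('side','s7');bar('s7');p2,d2=snap('top','t7')
a=cv2.resize(p[240:310,335:415],None,fx=8,fy=8,interpolation=cv2.INTER_CUBIC);cv2.imwrite('pics/s7b.png',np.clip(a[:,:,::-1]*1.2,0,255).astype('uint8'))
a=cv2.resize(p2[190:290,365:465],None,fx=6,fy=6,interpolation=cv2.INTER_CUBIC);cv2.imwrite('pics/t7b.png',np.clip(a[:,:,::-1]*1.2,0,255).astype('uint8'))
a=cv2.resize(p2[225:275,230:280],None,fx=10,fy=10,interpolation=cv2.INTER_CUBIC);cv2.imwrite('pics/t7c.png',np.clip(a[:,:,::-1]*1.2,0,255).astype('uint8'))
a=cv2.resize(p[195:230,260:310],None,fx=10,fy=10,interpolation=cv2.INTER_CUBIC);cv2.imwrite('pics/s7c.png',np.clip(a[:,:,::-1]*1.2,0,255).astype('uint8'))
E
```

```text
[ 0.51453511 -0.0168695   0.22787647] (np.float64(-35.321866672574224), np.float64(171.56650035609158)) [ 0.90267853 -0.64686454 -0.3800254 ]
s7 [3.23649977e-04 1.15967276e+02] 115.95594807543611
```

View pics/s7b.png

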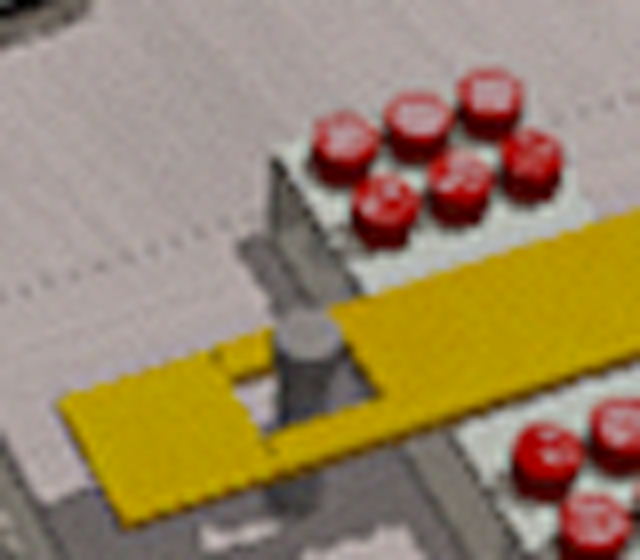

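View pics/t7b.png

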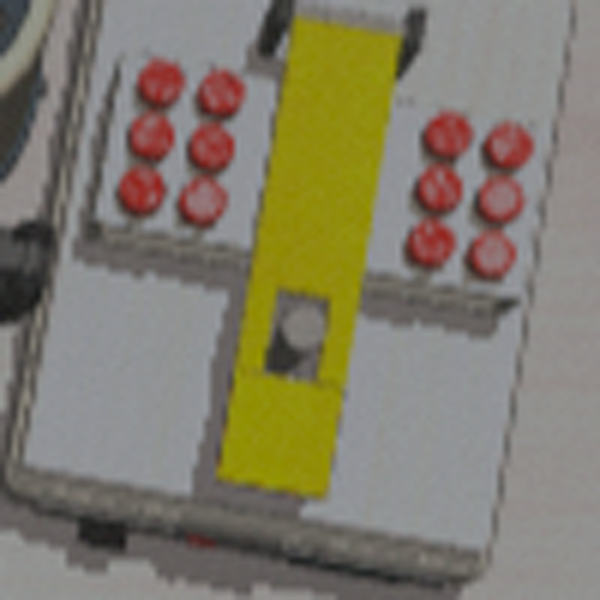

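View pics/t7c.png

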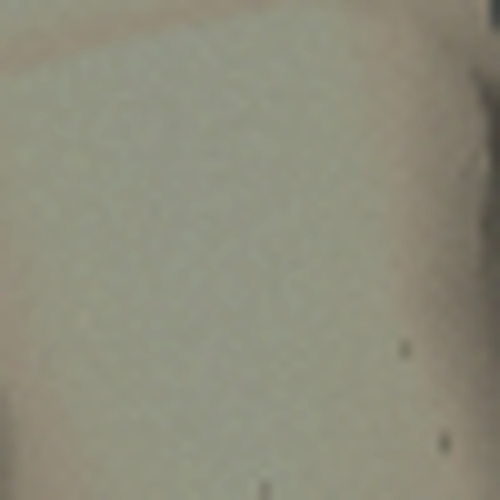

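View pics/s7c.png

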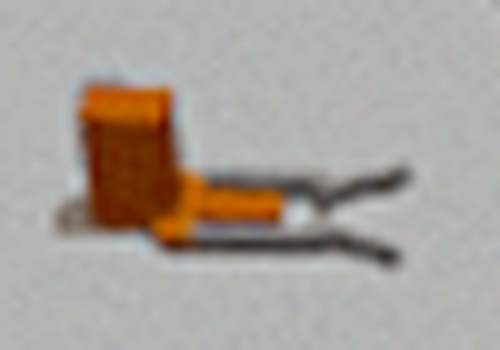

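```bash
python3 - <<'E'
from h import *
f=lambda U,V,z,o:((U+.5)/z-.5+o[0],(V+.5)/z-.5+o[1])
def tri(a,b):
    o1,d1=ray('top',*a);o2,d2=ray('side',*b);d1/=np.linalg.norm(d1);d2/=np.linalg.norm(d2)
    s=np.linalg.lstsq(np.c_[d1,-d2],o2-o1,rcond=None)[0];p,q=o1+s[0]*d1,o2+s[1]*d2;return (p+q)/2,np.linalg.norm(p-q)
a=f(303,327,6,(365,190));b=f(310,335,8,(335,240))
print('head',onz('top',*a,.139),onz('side',*b,.139),tri(a,b))
# bar axis: yellow pixel in t7 & s7 by minAreaRect at z=.116
for n,fn in(('top','t7'),('side','s7')):
    q=np.load(f'pics/{fn}.npz');h=cv2.cvtColor(q['p'],cv2.COLOR_RGB2HSV);m=cv2.inRange(h,(17,120,60),(32,255,255))
    k,l,S,ce=cv2.connectedComponentsWithStats(m);i=[i for i in range(1,k) if 350<ce[i][0]<450 and S[i,4]>200][0]
    c=max(cv2.findContours((l==i).astype('uint8'),0,2)[0],key=len)[:,0]
    w=np.array([onz(n,*x,.116)[:2]*1000 for x in c]).astype('float32');print(n,'bar',cv2.minAreaRect(w))
z=.007
for n,pts in(('top',[f(360,195,5,(185,195)),f(411,233,5,(185,195))]),('side',[f(405,178,10,(260,195)),f(395,258,10,(260,195))])):
    w=[onz(n,*x,z) for x in pts];print(n,'tips',w,'mid',(w[0]+w[1])/2, np.linalg.norm(w[0]-w[1]))
a=f(292,307,5,(185,195));b=f(127,105,10,(260,195))
print('blocktop',onz('top',*a,.046),onz('side',*b,.046),tri(a,b))
# nose end
print('nose',onz('top',*f(346,267,5,(185,195)),.008),onz('side',*f(283,207,10,(260,195)),.008))
# caps
for n,fn in(('top','t0'),('side','s0')):
    q=np.load(f'pics/{fn}.npz');p=q['p'];h=cv2.cvtColor(p,cv2.COLOR_RGB2HSV)
    m=cv2.inRange(h,(15,0,0),(16,0,0))
E
```

```text
head [ 0.51939859 -0.19036717  0.139     ] [ 0.51948907 -0.19301752  0.139     ] (array([ 0.5204638 , -0.19105264,  0.13612075]), np.float64(0.0011872899624487442))
top bar ((551.9970092773438, -196.8400421142578), (43.788543701171875, 187.55943298339844), 79.56099700927734)
side bar ((552.237548828125, -199.6953887939453), (46.80447006225586, 188.54632568359375), 80.13668823242188)
top tips [array([0.56759164, 0.19076657, 0.007     ]), array([0.54820421, 0.16445513, 0.007     ])] mid [0.55789793 0.17761085 0.007     ] 0.03268279065943436
side tips [array([0.56834757, 0.18909134, 0.007     ]), array([0.55018784, 0.16370304, 0.007     ])] mid [0.55926771 0.17639719 0.007     ] 0.031214445132728807
blocktop [0.50387902 0.21745917 0.046     ] [0.50106296 0.21593951 0.046     ] (array([0.50324584, 0.21816421, 0.04357085]), np.float64(0.002131889077247244))
nose [0.5304128  0.19663191 0.008     ] [0.53450708 0.19605043 0.008     ]
```

Post axis is (0.519, -0.192), with both views and the bar outline agreeing within 2 mm, and yaw is -10.4°. The clip block is about (0.4995, 0.2175) and its legs point at about -35°. Moving over the clip now.

Emit:
servo_tool(series=[{"fingers":0.0,"tx":-0.057,"ty":0.014,"tz":-0.01,"turn":0.0},{"fingers":0.0,"tx":-0.057,"ty":0.014,"tz":0.0,"turn":0.0},{"fingers":0.0,"tx":-0.057,"ty":0.014,"tz":0.0,"turn":0.0},{"fingers":0.0,"tx":-0.057,"ty":0.015,"tz":0.0,"turn":0.143},{"fingers":0.0,"tx":0.0,"ty":0.0,"tz":0.0,"turn":0.143}])

```text
clock: 8.68
tcp_pos: [0.4991, 0.2191, 0.2364]
ee_rot: [1.643, -2.675, -0.001]
force: [-0.2, -0.7, -0.1]
width: 0.0854
```

Emit:
servo_tool(series=[{"fingers":0.0,"tx":0.0,"ty":0.0,"tz":0.04,"turn":0.143},{"fingers":0.0,"tx":0.0,"ty":0.0,"tz":0.06,"turn":0.0},{"fingers":0.5,"tx":0.0,"ty":0.0,"tz":0.03,"turn":0.0},{"fingers":0.5,"tx":0.0,"ty":0.0,"tz":0.0,"turn":0.0},{"fingers":0.5,"tx":0.0,"ty":0.0,"tz":0.0,"turn":0.0}])

```text
clock: 9.3
tcp_pos: [0.501, 0.2162, 0.1093]
ee_rot: [-1.448, 2.785, -0.0]
force: [-0.4, 0.1, 0.5]
width: 0.0426
```

```bash
python3 - <<'E'
from h import *
s,t,r=st();print(t,np.degrees(np.arctan2(r[1,0],r[0,0])),s['force'],s['width'],rel([.4995,.2175,.1]))
p,d=snap('side','s8')
a=cv2.resize(p[120:250,220:340],None,fx=4.5,fy=4.5,interpolation=cv2.INTER_CUBIC);cv2.imwrite('pics/s8b.png',np.clip(a[:,:,::-1]*1.6,0,255).astype('uint8'))
E
```

```text
[0.50101321 0.21624749 0.10933611] -125.04708410832767 [-0.41786945  0.14046897  0.54491777] 0.042563768037918163 [-0.00013878  0.00197055  0.00933377]
```

View pics/s8b.png

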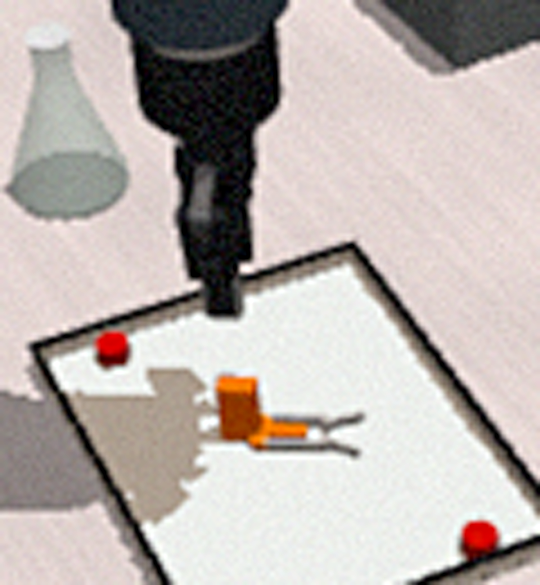

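```bash
python3 - <<'E'
from h import *
q=np.load('pics/s8.npz');C=cloud('side',q['d']);p=q['p']
for v in range(180,196,2):print(v,[(u,*(C[v,u]*1000).round().astype(int).tolist(),int(p[v,u].max())) for u in range(264,276,2)])
E
```

```text
180 [(264, 467, 173, 175, 10), (266, 471, 172, 173, 3), (268, 475, 170, 173, 14), (270, 478, 164, 176, 7), (272, 493, 185, 155, 19), (274, 580, 358, -2, 135)]
182 [(264, 466, 173, 169, 81), (266, 471, 172, 168, 1), (268, 474, 168, 169, 8), (270, 480, 169, 166, 1), (272, 494, 189, 146, 54), (274, 566, 331, 15, 29)]
184 [(264, 477, 198, 141, 60), (266, 478, 190, 146, 24), (268, 481, 184, 149, 16), (270, 487, 187, 144, 17), (272, 491, 183, 145, 43), (274, 565, 328, 11, 78)]
186 [(264, 475, 196, 137, 64), (266, 477, 189, 141, 21), (268, 482, 189, 138, 15), (270, 485, 183, 142, 14), (272, 490, 183, 139, 44), (274, 563, 325, 6, 132)]
188 [(264, 532, 328, 11, 80), (266, 476, 187, 136, 18), (268, 481, 187, 134, 15), (270, 485, 184, 134, 14), (272, 492, 188, 128, 44), (274, 560, 321, 3, 122)]
190 [(264, 532, 329, 3, 162), (266, 477, 191, 127, 99), (268, 480, 186, 129, 64), (270, 485, 185, 127, 67), (272, 492, 188, 122, 65), (274, 555, 311, 5, 145)]
192 [(264, 526, 316, 8, 152), (266, 533, 320, 1, 154), (268, 538, 316, 2, 155), (270, 544, 315, -1, 156), (272, 548, 310, 1, 158), (274, 554, 310, -1, 151)]
194 [(264, 524, 315, 2, 147), (266, 528, 310, 3, 153), (268, 533, 306, 5, 150), (270, 538, 304, 3, 149), (272, 543, 302, 2, 147), (274, 545, 293, 8, 153)]
```

The fingers straddle the block, in line with it. Their tips are 16 mm above the TCP reading at half opening, which fits the bar finding. Descending now.

Emit:
servo_tool(series=[{"fingers":0.5,"tx":0.0,"ty":0.002,"tz":0.04,"turn":0.0},{"fingers":0.5,"tx":0.0,"ty":0.0,"tz":0.03,"turn":0.0},{"fingers":0.5,"tx":0.0,"ty":0.0,"tz":0.015,"turn":0.0},{"fingers":0.5,"tx":0.0,"ty":0.0,"tz":0.005,"turn":0.0},{"fingers":0.5,"tx":0.0,"ty":0.0,"tz":0.0,"turn":0.0}])

```text
clock: 9.98
tcp_pos: [0.4991, 0.2176, 0.0188]
ee_rot: [-1.449, 2.786, 0.0]
force: [0.1, -0.3, 0.9]
width: 0.043
```

```bash
python3 - <<'E'
from h import *
s,t,r=st();print(t,s['force'],s['width'])
p,d=snap('side','s9')
a=cv2.resize(p[150:250,220:340],None,fx=6,fy=6,interpolation=cv2.INTER_CUBIC);cv2.imwrite('pics/s9b.png',np.clip(a[:,:,::-1]*1.6,0,255).astype('uint8'))
E
```

```text
[0.49907523 0.21762859 0.01877734] [ 0.07781997 -0.34435423  0.86361746] 0.04298171936307884
```

View pics/s9b.png

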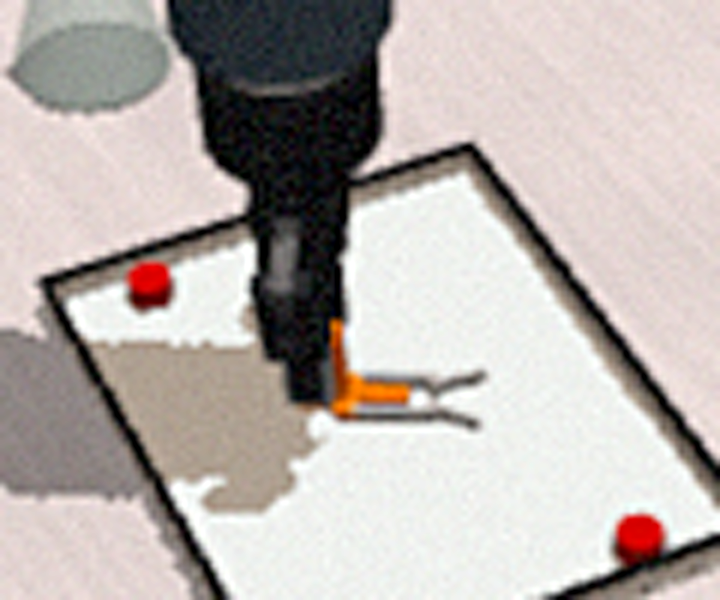

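The finger is at the block's side at (305,380), slightly towards the clip's back. I'll lower 9 mm more, shift 2 mm towards the legs and close.

Emit:
servo_tool(series=[{"fingers":0.5,"tx":0.0,"ty":-0.002,"tz":0.009,"turn":0.0},{"fingers":0.7,"tx":0.0,"ty":0.0,"tz":0.0,"turn":0.0},{"fingers":1.0,"tx":0.0,"ty":0.0,"tz":0.0,"turn":0.0},{"fingers":1.0,"tx":0.0,"ty":0.0,"tz":0.0,"turn":0.0},{"fingers":1.0,"tx":0.0,"ty":0.0,"tz":0.0,"turn":0.0}])

```text
clock: 10.65
tcp_pos: [0.5, 0.2161, 0.0089]
ee_rot: [-1.449, 2.787, 0.0]
force: [0.9, 0.7, -0.2]
width: 0.0125
```

Emit:
servo_tool(series=[{"fingers":1.0,"tx":0.0,"ty":0.0,"tz":0.0,"turn":0.0},{"fingers":1.0,"tx":0.0,"ty":0.0,"tz":0.0,"turn":0.0},{"fingers":1.0,"tx":0.0,"ty":0.0,"tz":-0.01,"turn":0.0},{"fingers":1.0,"tx":0.0,"ty":0.0,"tz":-0.02,"turn":0.0},{"fingers":1.0,"tx":0.0,"ty":0.0,"tz":-0.02,"turn":0.0}])

```text
clock: 11.28
tcp_pos: [0.5, 0.216, 0.0599]
ee_rot: [-1.449, 2.787, -0.0]
force: [0.5, 1.0, -0.8]
width: 0.0126
```

```bash
python3 - <<'E'
from h import *
s,t,r=st();print(t,s['force'],s['width'])
p,d=snap('side','s10')
a=cv2.resize(p[130:240,220:340],None,fx=6,fy=6,interpolation=cv2.INTER_CUBIC)[:600];cv2.imwrite('pics/s10b.png',np.clip(a[:,:,::-1]*1.6,0,255).astype('uint8'))
E
```

```text
[0.49999504 0.21601524 0.05987263] [ 0.50466295  1.01095813 -0.81920284] 0.012595985608219897
```

View pics/s10b.png

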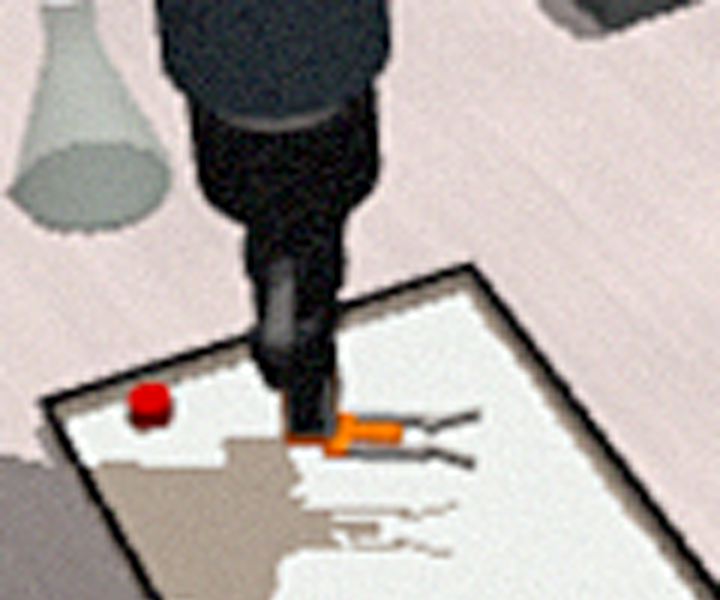

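The clip is held level, its legs at about (430-475, 410-460), and it came up with the gripper. Lifting and turning it to the shaker's direction.

Emit:
servo_tool(series=[{"fingers":1.0,"tx":0.0,"ty":0.0,"tz":-0.05,"turn":0.0},{"fingers":1.0,"tx":0.0,"ty":0.0,"tz":-0.05,"turn":-0.143},{"fingers":1.0,"tx":0.0,"ty":0.0,"tz":-0.04,"turn":-0.143},{"fingers":1.0,"tx":0.0,"ty":0.0,"tz":0.0,"turn":-0.144},{"fingers":1.0,"tx":0.0,"ty":0.0,"tz":0.0,"turn":0.0}])

```text
clock: 11.95
tcp_pos: [0.4998, 0.216, 0.1992]
ee_rot: [-2.009, 2.415, 0.001]
force: [-0.9, -0.7, -0.8]
width: 0.013
```

```bash
sed -i 's/^P=.*/P=np.array([.519,-.192]);yaw=np.radians(-10.4)/' h.py; python3 - <<'E'
from h import *
s,t,r=st();print(t,np.degrees(np.arctan2(r[1,0],r[0,0])),s['force'],s['width'])
e=np.array([np.cos(yaw),np.sin(yaw)]);print(rel([*(P-.11*e),.2]))
E
```

```text
[0.49979778 0.21603487 0.19915129] -100.49360180852918 [-0.89384632 -0.67568706 -0.80141146] 0.013043298299607346
[ 0.39789241  0.01680498 -0.00112102]
```

Emit:
servo_tool(series=[{"fingers":1.0,"tx":0.03,"ty":0.002,"tz":0.0,"turn":0.0},{"fingers":1.0,"tx":0.045,"ty":0.002,"tz":0.0,"turn":0.0},{"fingers":1.0,"tx":0.045,"ty":0.002,"tz":0.0,"turn":0.0},{"fingers":1.0,"tx":0.045,"ty":0.002,"tz":0.0,"turn":0.0},{"fingers":1.0,"tx":0.045,"ty":0.002,"tz":0.0,"turn":0.0}])

```text
clock: 12.58
tcp_pos: [0.4511, 0.0098, 0.1982]
ee_rot: [2.006, -2.416, -0.001]
force: [0.3, -0.0, -0.3]
width: 0.0133
```

Emit:
servo_tool(series=[{"fingers":1.0,"tx":0.045,"ty":0.002,"tz":0.0,"turn":0.0},{"fingers":1.0,"tx":0.045,"ty":0.002,"tz":0.0,"turn":0.0},{"fingers":1.0,"tx":0.045,"ty":0.002,"tz":0.0,"turn":0.0},{"fingers":1.0,"tx":0.04,"ty":0.001,"tz":0.0,"turn":0.0},{"fingers":1.0,"tx":0.013,"ty":0.0,"tz":0.0,"turn":0.0}])

```text
clock: 13.2
tcp_pos: [0.4102, -0.1739, 0.1982]
ee_rot: [2.003, -2.418, -0.002]
force: [0.1, 0.4, -1.3]
width: 0.0133
```

Emit:
servo_tool(series=[{"fingers":1.0,"tx":0.0,"ty":0.0,"tz":0.02,"turn":0.0},{"fingers":1.0,"tx":0.0,"ty":0.0,"tz":0.02,"turn":0.0},{"fingers":1.0,"tx":0.0,"ty":0.0,"tz":0.015,"turn":0.0},{"fingers":1.0,"tx":0.0,"ty":0.0,"tz":0.005,"turn":0.0},{"fingers":1.0,"tx":0.0,"ty":0.0,"tz":0.0,"turn":0.0}])

```text
clock: 13.82
tcp_pos: [0.4113, -0.1722, 0.1387]
ee_rot: [2.01, -2.414, -0.001]
force: [-0.1, -0.0, 0.6]
width: 0.0126
```

```bash
python3 - <<'E'
from h import *
s,t,r=st();print(t,shk(t),np.degrees(np.arctan2(r[1,0],r[0,0])),s['force'],s['width'])
p,d=snap('side','s11');p2,d2=snap('top','t11')
a=cv2.resize(p[220:320,310:410],None,fx=6,fy=6,interpolation=cv2.INTER_CUBIC);cv2.imwrite('pics/s11b.png',np.clip(a[:,:,::-1]*1.6,0,255).astype('uint8'))
a=cv2.resize(p2[210:310,365:465],None,fx=6,fy=6,interpolation=cv2.INTER_CUBIC);cv2.imwrite('pics/t11b.png',np.clip(a[:,:,::-1]*1.2,0,255).astype('uint8'))
E
```

```text
[ 0.41125649 -0.17216181  0.1387096 ] (np.float64(-109.55461325460745), np.float64(0.06250963282966865)) -100.44724978900658 [-0.0760479  -0.00360579  0.61910486] 0.012611904972668377
```

View pics/s11b.png

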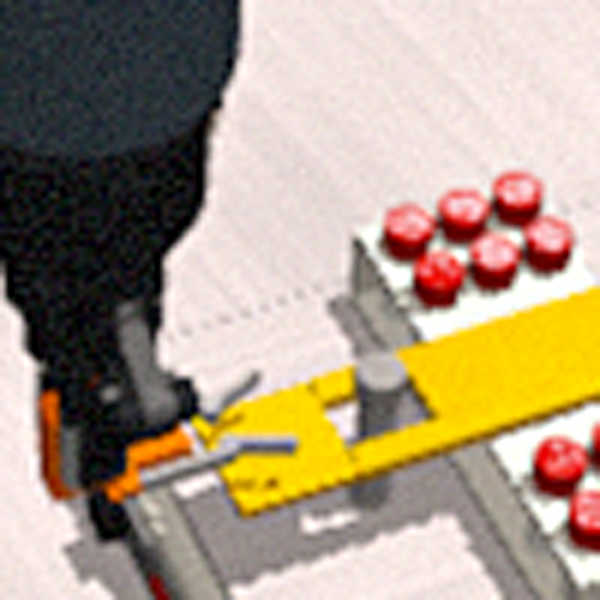

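View pics/t11b.png

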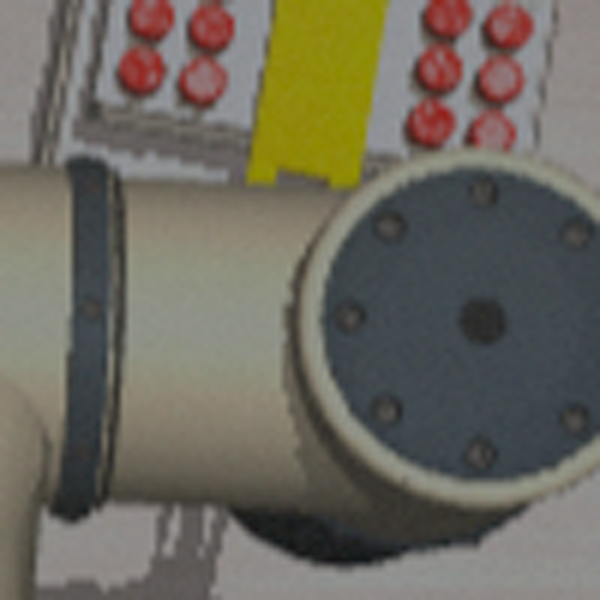

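Side view: the leg tips are at (258,375) and (295,445) of the crop, above the bar and in front of the post head at (382,372). The top view is blocked by the wrist. I'll work out the tip positions.

```bash
python3 - <<'E'
from h import *
f=lambda U,V,z,o:((U+.5)/z-.5+o[0],(V+.5)/z-.5+o[1])
q=np.load('pics/s11.npz');C=cloud('side',q['d'])
w=[]
for U,V in((258,375),(295,445)):
    u,v=f(U,V,6,(310,220));x=onz('side',u,v,.137);w.append(np.array(shk(x)));print(u,v,shk(x))
    for dv in(-1,0,1):print([ (np.round(shk(C[int(round(v))+dv,int(round(u))+du]),0).tolist(),(C[int(round(v))+dv,int(round(u))+du,2]*1000).round()) for du in(-3,-2,-1,0)])
print((w[0]+w[1])/2)
u,v=f(382,372,6,(310,220));print('head',onz('side',u,v,.139),shk(onz('side',u,v,.139)))
# orange block: depth
h=cv2.cvtColor(q['p'],cv2.COLOR_RGB2HSV);m=cv2.inRange(h,(5,150,60),(16,255,255))>0
vv,uu=np.where(m)
for u,v in zip(uu,vv):
    if 310<u<345 and 280<v<305: print(u,v,np.round(shk(C[v,u])),(C[v,u,2]*1000).round(),end=';')
E
```

```text
352.5833333333333 282.0833333333333 (np.float64(-38.07509694013369), np.float64(14.867792179867038))
[([-16.0, 70.0], np.float64(68.0)), ([-14.0, 70.0], np.float64(67.0)), ([-13.0, 67.0], np.float64(70.0)), ([-10.0, 67.0], np.float64(69.0))]
[([-17.0, 69.0], np.float64(66.0)), ([-42.0, 14.0], np.float64(140.0)), ([-40.0, 13.0], np.float64(141.0)), ([-11.0, 65.0], np.float64(68.0))]
[([-45.0, 12.0], np.float64(141.0)), ([-43.0, 12.0], np.float64(140.0)), ([-41.0, 12.0], np.float64(139.0)), ([-12.0, 63.0], np.float64(67.0))]
358.75 293.75 (np.float64(-39.10069531118497), np.float64(-16.91293159172558))
[([-44.0, -14.0], np.float64(139.0)), ([-43.0, -17.0], np.float64(141.0)), ([-40.0, -16.0], np.float64(138.0)), ([-30.0, -1.0], np.float64(117.0))]
[([-45.0, -17.0], np.float64(139.0)), ([-43.0, -17.0], np.float64(138.0)), ([-41.0, -18.0], np.float64(138.0)), ([-31.0, -3.0], np.float64(116.0))]
[([-45.0, -16.0], np.float64(135.0)), ([-43.0, -17.0], np.float64(136.0)), ([-42.0, -19.0], np.float64(137.0)), ([-32.0, -6.0], np.float64(117.0))]
[-38.58789613  -1.02256971]
head [ 0.51915627 -0
[... 2888 characters left out ...]
7.  -20.] 154.0;329 300 [-100.  -11.] 139.0;330 300 [-99. -12.] 141.0;331 300 [-97. -12.] 139.0;332 300 [-95. -13.] 139.0;318 301 [-123.  -10.] 147.0;319 301 [-121.   -9.] 144.0;320 301 [-118.   -7.] 141.0;327 301 [-105.  -12.] 141.0;328 301 [-104.  -13.] 141.0;329 301 [-101.  -13.] 139.0;330 301 [-100.  -15.] 142.0;331 301 [-98. -14.] 139.0;332 301 [-95. -14.] 137.0;333 301 [-94. -15.] 138.0;319 302 [-121.   -9.] 142.0;320 302 [-119.   -8.] 139.0;321 302 [-117.  -10.] 141.0;328 302 [-105.  -16.] 141.0;329 302 [-102.  -15.] 139.0;330 302 [-101.  -16.] 139.0;331 302 [-98. -15.] 137.0;332 302 [-95. -14.] 134.0;328 303 [-104.  -14.] 136.0;329 303 [-102.  -15.] 136.0;330 303 [-100.  -14.] 134.0;
```

Lateral alignment in the side view agrees (tips -1.0 mm, head -1.2 mm), and the grip centre is 111.6 mm before the post. Lowering to slot height, then a first approach.

Emit:
servo_tool(series=[{"fingers":1.0,"tx":0.0,"ty":0.0,"tz":0.01,"turn":0.0},{"fingers":1.0,"tx":0.0,"ty":0.0,"tz":0.005,"turn":0.0},{"fingers":1.0,"tx":0.0,"ty":-0.01,"tz":0.0,"turn":0.0},{"fingers":1.0,"tx":0.0,"ty":-0.01,"tz":0.0,"turn":0.0},{"fingers":1.0,"tx":0.0,"ty":0.0,"tz":0.0,"turn":0.0}])

```text
clock: 14.55
tcp_pos: [0.4319, -0.1761, 0.1238]
ee_rot: [-2.011, 2.414, -0.0]
force: [0.1, 0.3, -1.0]
width: 0.0129
```

```bash
python3 - <<'E'
from h import *
s,t,r=st();print(t,shk(t),np.degrees(np.arctan2(r[1,0],r[0,0])),s['force'],s['width'])
p,d=snap('side','s12')
a=cv2.resize(p[250:310,320:410],None,fx=8,fy=8,interpolation=cv2.INTER_CUBIC);cv2.imwrite('pics/s12b.png',np.clip(a[:,:,::-1]*1.4,0,255).astype('uint8'))
E
```

```text
[ 0.43194868 -0.17614438  0.12376442] (np.float64(-88.48344039008624), np.float64(-0.11929678107123858)) -100.4198687842647 [ 0.14775283  0.28442535 -0.9643716 ] 0.012937589855176231
```

View pics/s12b.png

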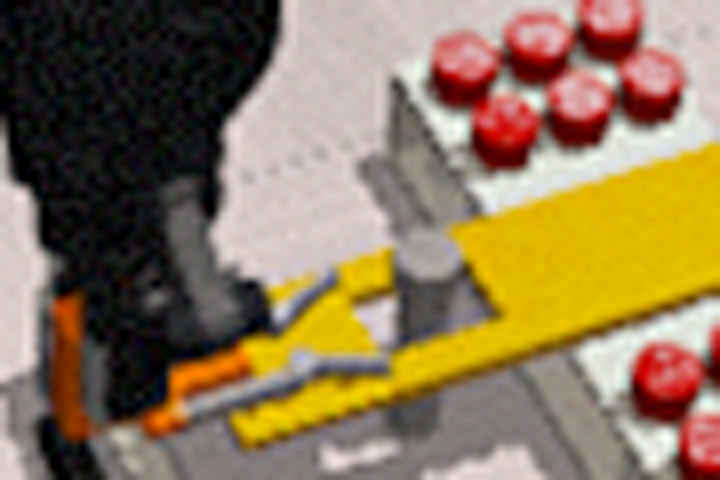

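The legs at (335,275) and (385,360) sit just over the bar, one on each side of the post at (420,270). Continuing the approach.

Emit:
servo_tool(series=[{"fingers":1.0,"tx":0.0,"ty":-0.006,"tz":0.0,"turn":0.0},{"fingers":1.0,"tx":0.0,"ty":-0.006,"tz":0.0,"turn":0.0},{"fingers":1.0,"tx":0.0,"ty":-0.006,"tz":0.0,"turn":0.0},{"fingers":1.0,"tx":0.0,"ty":0.0,"tz":0.0,"turn":0.0},{"fingers":1.0,"tx":0.0,"ty":0.0,"tz":0.0,"turn":0.0}])

```text
clock: 15.22
tcp_pos: [0.4486, -0.1792, 0.1237]
ee_rot: [2.01, -2.414, -0.0]
force: [0.6, 0.3, -1.2]
width: 0.0131
```

```bash
python3 - <<'E'
from h import *
s,t,r=st();print(t,shk(t),np.degrees(np.arctan2(r[1,0],r[0,0])),s['force'],s['width'])
p,d=snap('side','s13')
a=cv2.resize(p[250:310,320:410],None,fx=8,fy=8,interpolation=cv2.INTER_CUBIC);cv2.imwrite('pics/s13b.png',np.clip(a[:,:,::-1]*1.4,0,255).astype('uint8'))
E
```

```text
[ 0.44855945 -0.17916784  0.12368851] (np.float64(-71.59976818385248), np.float64(-0.09452668463047507)) -100.41870116177859 [ 0.56043144  0.320062   -1.1858536 ] 0.01307836681322943
```

View pics/s13b.png

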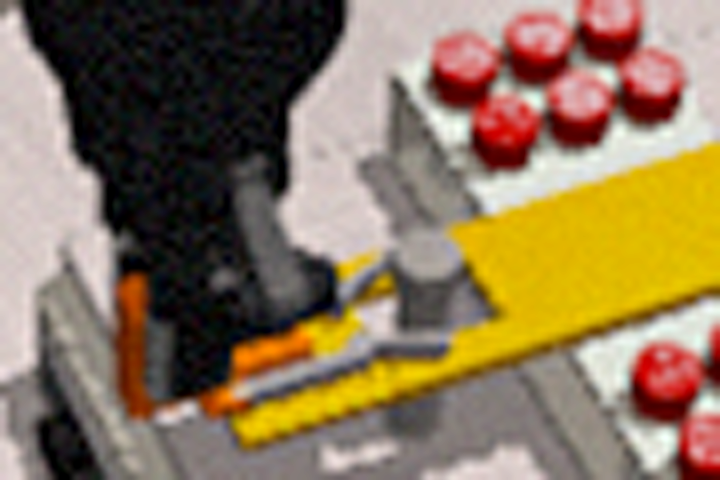

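The mouth is around the post, below its head. Now slow steps, watching the force.

Emit:
servo_tool(series=[{"fingers":1.0,"tx":0.0,"ty":-0.002,"tz":0.0,"turn":0.0},{"fingers":1.0,"tx":0.0,"ty":-0.002,"tz":0.0,"turn":0.0},{"fingers":1.0,"tx":0.0,"ty":-0.002,"tz":0.0,"turn":0.0},{"fingers":1.0,"tx":0.0,"ty":-0.001,"tz":0.0,"turn":0.0},{"fingers":1.0,"tx":0.0,"ty":-0.001,"tz":0.0,"turn":0.0}])

```text
clock: 15.9
tcp_pos: [0.4566, -0.1807, 0.1238]
ee_rot: [2.011, -2.414, 0.0]
force: [0.1, 0.7, -1.4]
width: 0.013
```

Emit:
servo_tool(series=[{"fingers":1.0,"tx":0.0,"ty":-0.001,"tz":0.0,"turn":0.0},{"fingers":1.0,"tx":0.0,"ty":-0.001,"tz":0.0,"turn":0.0},{"fingers":1.0,"tx":0.0,"ty":-0.001,"tz":0.0,"turn":0.0},{"fingers":1.0,"tx":0.0,"ty":-0.001,"tz":0.0,"turn":0.0},{"fingers":1.0,"tx":0.0,"ty":0.0,"tz":0.0,"turn":0.0}])

```text
clock: 16.52
tcp_pos: [0.4605, -0.1814, 0.1238]
ee_rot: [2.011, -2.414, -0.0]
force: [-0.5, -0.1, -0.7]
width: 0.0131
```

Emit:
servo_tool(series=[{"fingers":1.0,"tx":0.0,"ty":-0.001,"tz":0.0,"turn":0.0},{"fingers":1.0,"tx":0.0,"ty":-0.001,"tz":0.0,"turn":0.0},{"fingers":1.0,"tx":0.0,"ty":-0.001,"tz":0.0,"turn":0.0},{"fingers":1.0,"tx":0.0,"ty":-0.001,"tz":0.0,"turn":0.0},{"fingers":1.0,"tx":0.0,"ty":0.0,"tz":0.0,"turn":0.0}])

```text
clock: 17.15
tcp_pos: [0.4641, -0.1819, 0.1235]
ee_rot: [2.01, -2.414, -0.001]
force: [-1.7, 1.1, -0.0]
width: 0.0133
```

Emit:
servo_tool(series=[{"fingers":1.0,"tx":0.0,"ty":-0.001,"tz":0.0,"turn":0.0},{"fingers":1.0,"tx":0.0,"ty":-0.001,"tz":0.0,"turn":0.0},{"fingers":1.0,"tx":0.0,"ty":-0.001,"tz":0.0,"turn":0.0},{"fingers":1.0,"tx":0.0,"ty":0.0,"tz":0.0,"turn":0.0},{"fingers":1.0,"tx":0.0,"ty":0.0,"tz":0.0,"turn":0.0}])

```text
clock: 17.77
tcp_pos: [0.4669, -0.1823, 0.1234]
ee_rot: [2.01, -2.414, -0.002]
force: [-2.6, 3.3, -0.5]
width: 0.0132
```

Contact, about 3 N along the push, with a sideways force of about 3 N towards +y. The clip sits slightly to -y, so I'll ease it over 1 mm.

Emit:
servo_tool(series=[{"fingers":1.0,"tx":-0.0005,"ty":0.0,"tz":0.0,"turn":0.0},{"fingers":1.0,"tx":-0.0005,"ty":0.0,"tz":0.0,"turn":0.0},{"fingers":1.0,"tx":0.0,"ty":0.0,"tz":0.0,"turn":0.0},{"fingers":1.0,"tx":0.0,"ty":0.0,"tz":0.0,"turn":0.0},{"fingers":1.0,"tx":0.0,"ty":0.0,"tz":0.0,"turn":0.0}])

```text
clock: 18.4
tcp_pos: [0.4675, -0.1816, 0.1238]
ee_rot: [-2.011, 2.414, 0.0]
force: [-3.9, 3.7, -1.4]
width: 0.013
```

```bash
python3 - <<'E'
from h import *
s,t,r=st();print(t,shk(t),s['force'],s['wrist_torque'],s['width'])
p,d=snap('side','s14')
a=cv2.resize(p[250:310,320:410],None,fx=8,fy=8,interpolation=cv2.INTER_CUBIC);cv2.imwrite('pics/s14b.png',np.clip(a[:,:,::-1]*1.4,0,255).astype('uint8'))
E
```

```text
[ 0.46753878 -0.18164417  0.12377834] (np.float64(-52.48521481616428), np.float64(0.8959640560322227)) [-3.89299131  3.74459254 -1.35696748] [1.18462042 1.18828033 0.10967984] 0.012987562964716136
```

View pics/s14b.png

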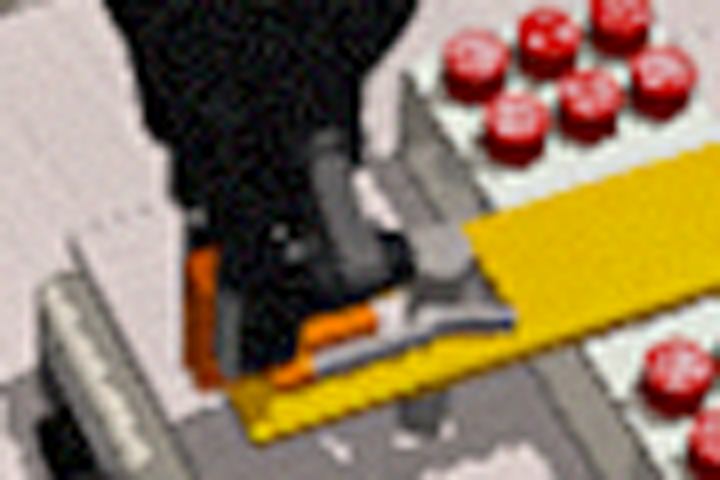

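Emit:
servo_tool(series=[{"fingers":1.0,"tx":-0.0005,"ty":0.0,"tz":0.0,"turn":0.0},{"fingers":1.0,"tx":-0.0005,"ty":0.0,"tz":0.0,"turn":0.0},{"fingers":1.0,"tx":0.0,"ty":0.0,"tz":0.0,"turn":0.0},{"fingers":1.0,"tx":0.0,"ty":0.0,"tz":0.0,"turn":0.0},{"fingers":1.0,"tx":0.0,"ty":0.0,"tz":0.0,"turn":0.0}])

```text
clock: 19.08
tcp_pos: [0.4676, -0.181, 0.1239]
ee_rot: [2.01, -2.414, 0.0]
force: [-4.4, 0.1, -1.0]
width: 0.0131
```

```bash
cat >> h.py <<'E'
def F():
    f=[]
    s,t,r=st();x=s['force'];e=np.array([np.cos(yaw),np.sin(yaw)]);n=np.array([-e[1],e[0]])
    print('clk',s['clock'],'tcp',np.round(shk(t),2),t[2].round(4),'axial',(x[:2]@e).round(2),'lat',(x[:2]@n).round(2),'z',x[2].round(2),'tq',np.round(s['wrist_torque'],2))
def plat(f):
    # front edge of bar (side picture), in shaker mm; at rest -60
    q=np.load(f'pics/{f}.npz');p,d=q['p'],q['d'];h=cv2.cvtColor(p,cv2.COLOR_RGB2HSV);m=cv2.inRange(h,(17,120,50),(32,255,255))
    v,u=np.where(m);w=np.array([[*shk(onz('side',a,b,.116))] for a,b in zip(u,v) if 330<a<460 and 230<b<320])
    for lo in(-18,-12):
        k=(w[:,1]>lo-3)&(w[:,1]<lo+3);print('front',lo,w[k,0].min().round(1),'rear',w[k,0].max().round(1))
E
python3 - <<'E'
from h import *
F();plat('s7');plat('s13');plat('s14')
p,d=snap('side','s15');plat('s15')
E
```

```text
clk 19.075 tcp [-52.52   1.59] 0.1239 axial -4.31 lat -0.65 z -0.97 tq [-0.08  1.37 -0.02]
front -18 -59.2 rear 127.3
front -12 -60.1 rear 128.2
front -18 -59.2 rear 127.3
front -12 -58.2 rear 128.2Traceback (most recent call last):
  File "<stdin>", line 2, in <module>
  File "h.py", line 36, in plat
    v,u=np.where(m);w=np.array([[*shk(onz('side',a,b,.116))] for a,b in zip(u,v) if 330<a<460 and 230<b<320])
                                      ~~~^^^^^^^^^^^^^^^^^
  File "h.py", line 9, in onz
    o,d=ray(n,u,v);return o+d*(z-o[2])/d[2]
        ~~~^^^^^^^
  File "h.py", line 6, in ray
    i=imaging.camera_info(n);K=np.array(i['camera_matrix']);T=np.array(i['pose'])
ValueError: time passes only in moves, steps and waits
```

Lateral force is now about 0 with 4.3 N axial, so the platform is back about 3.7 mm. Centred; pushing on with feeling.

```bash
sed -i "s/    i=imaging.camera_info(n);/    i=info(n);/" h.py; sed -i '3i _c={}\ndef info(n):\n    if n not in _c:_c[n]=imaging.camera_info(n)\n    return _c[n]' h.py; python3 - <<'E'
from h import *
plat('s14');p,d=snap('side','s15');plat('s15')
E
```

```text
front -18 -56.6 rear 130.7
front -12 -56.4 rear 131.6
front -18 -56.6 rear 130.7
front -12 -56.4 rear 131.0
```

Emit:
servo_tool(series=[{"fingers":1.0,"tx":0.0,"ty":-0.001,"tz":0.0,"turn":0.0},{"fingers":1.0,"tx":0.0,"ty":-0.001,"tz":0.0,"turn":0.0},{"fingers":1.0,"tx":0.0,"ty":-0.001,"tz":0.0,"turn":0.0},{"fingers":1.0,"tx":0.0,"ty":0.0,"tz":0.0,"turn":0.0},{"fingers":1.0,"tx":0.0,"ty":0.0,"tz":0.0,"turn":0.0}])

```text
clock: 19.75
tcp_pos: [0.4699, -0.1813, 0.1234]
ee_rot: [2.01, -2.413, -0.002]
force: [-5.8, 0.2, -1.0]
width: 0.0136
```

```bash
python3 - <<'E'
from h import *
F()
E
```

```text
clk 19.75 tcp [-50.26   1.7 ] 0.1234 axial -5.76 lat -0.89 z -1.02 tq [-0.2   2.15 -0.09]
```

Emit:
servo_tool(series=[{"fingers":1.0,"tx":0.0003,"ty":-0.001,"tz":0.0,"turn":0.0},{"fingers":1.0,"tx":0.0,"ty":-0.001,"tz":0.0,"turn":0.0},{"fingers":1.0,"tx":0.0,"ty":-0.001,"tz":0.0,"turn":0.0},{"fingers":1.0,"tx":0.0,"ty":0.0,"tz":0.0,"turn":0.0},{"fingers":1.0,"tx":0.0,"ty":0.0,"tz":0.0,"turn":0.0}])

```text
clock: 20.38
tcp_pos: [0.4719, -0.1817, 0.123]
ee_rot: [2.009, -2.412, -0.005]
force: [-7.5, 1.0, -1.0]
width: 0.0131
```

```bash
python3 - <<'E'
from h import *
F()
E
```

```text
clk 20.375 tcp [-48.19   1.58] 0.123 axial -7.51 lat -0.36 z -1.01 tq [ 0.25  2.67 -0.05]
```

Emit:
servo_tool(series=[{"fingers":1.0,"tx":0.0,"ty":-0.001,"tz":0.0,"turn":0.0},{"fingers":1.0,"tx":0.0,"ty":-0.001,"tz":0.0,"turn":0.0},{"fingers":1.0,"tx":0.0,"ty":-0.001,"tz":0.0,"turn":0.0},{"fingers":1.0,"tx":0.0,"ty":0.0,"tz":0.0,"turn":0.0},{"fingers":1.0,"tx":0.0,"ty":0.0,"tz":0.0,"turn":0.0}])

```text
clock: 21.0
tcp_pos: [0.4741, -0.1822, 0.1226]
ee_rot: [2.008, -2.412, -0.007]
force: [-9.6, 1.9, 0.2]
width: 0.0132
```

```bash
python3 - <<'E'
from h import *
F()
p,d=snap('side','s16');plat('s16')
a=cv2.resize(p[250:310,320:410],None,fx=8,fy=8,interpolation=cv2.INTER_CUBIC);cv2.imwrite('pics/s16b.png',np.clip(a[:,:,::-1]*1.4,0,255).astype('uint8'))
E
```

```text
clk 21.0 tcp [-45.97   1.55] 0.1226 axial -9.79 lat 0.09 z 0.2 tq [ 0.4   3.22 -0.04]
front -18 -51.8 rear 134.6
front -12 -51.6 rear 135.5
```

View pics/s16b.png

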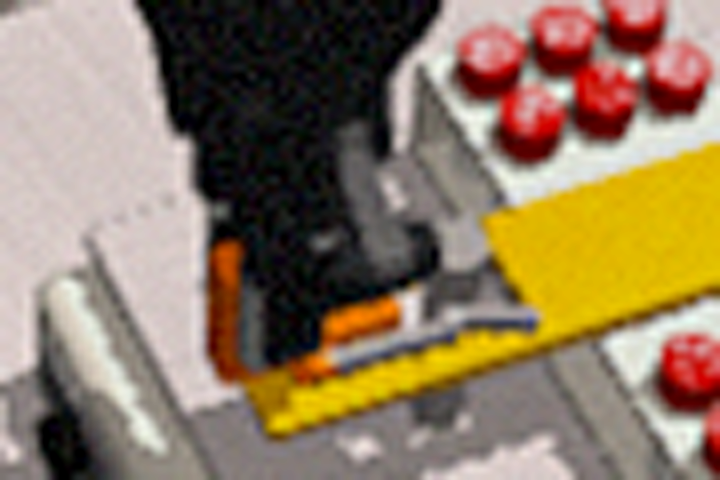

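Platform is about 8 mm back by both picture and force, with the clip still outside the snap. Continuing in smaller steps.

Emit:
servo_tool(series=[{"fingers":1.0,"tx":0.0,"ty":-0.001,"tz":-0.0005,"turn":0.0},{"fingers":1.0,"tx":0.0,"ty":-0.001,"tz":0.0,"turn":0.0},{"fingers":1.0,"tx":0.0,"ty":-0.0005,"tz":0.0,"turn":0.0},{"fingers":1.0,"tx":0.0,"ty":0.0,"tz":0.0,"turn":0.0},{"fingers":1.0,"tx":0.0,"ty":0.0,"tz":0.0,"turn":0.0}])

```text
clock: 21.68
tcp_pos: [0.4785, -0.183, 0.124]
ee_rot: [2.01, -2.413, -0.001]
force: [-2.6, 0.4, 1.8]
width: 0.013
```

```bash
python3 - <<'E'
from h import *
F()
E
```

```text
clk 21.675 tcp [-41.44   1.57] 0.124 axial -2.65 lat -0.06 z 1.77 tq [-0.11  1.04 -0.06]
```

It snapped: the axial force fell from 9.8 to 2.7 N and the tool jumped ahead 4.5 mm. The neck is now about 46 mm ahead of the grip. Stopping, and checking the picture.

```bash
python3 - <<'E'
from h import *
F()
p,d=snap('side','s17');plat('s17');bar('s17')
a=cv2.resize(p[250:310,320:410],None,fx=8,fy=8,interpolation=cv2.INTER_CUBIC);cv2.imwrite('pics/s17b.png',np.clip(a[:,:,::-1]*1.4,0,255).astype('uint8'))
E
```

```text
clk 21.675 tcp [-41.44   1.57] 0.124 axial -2.65 lat -0.06 z 1.77 tq [-0.11  1.04 -0.06]
front -18 -56.6 rear 130.7
front -12 -57.2 rear 131.0
s17 [-7.66191117e-03  1.16840465e+02] 117.10863194513944
```

View pics/s17b.png

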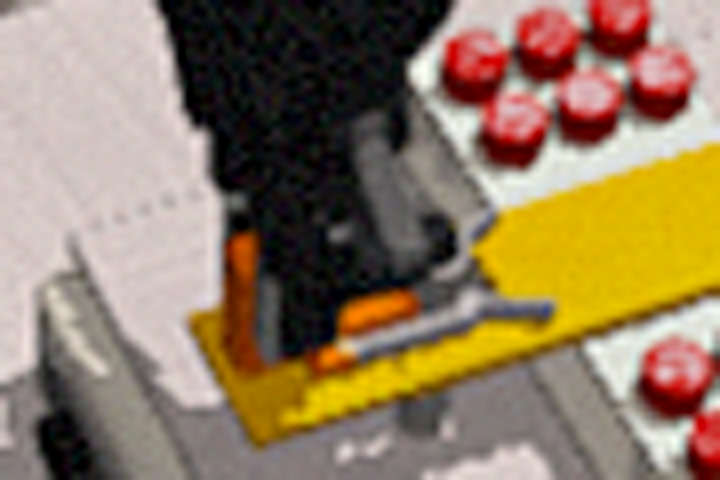

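Snapped on: the legs' bulges are past the post and the flared mouth at (490,220) and (550,310) is behind it; the bar reads about 0.008 rad. Easing back to bring the platform to its middle.

Emit:
servo_tool(series=[{"fingers":1.0,"tx":0.0,"ty":0.001,"tz":0.0,"turn":0.0},{"fingers":1.0,"tx":0.0,"ty":0.001,"tz":0.001,"turn":0.0},{"fingers":1.0,"tx":0.0,"ty":0.0005,"tz":0.001,"turn":0.0},{"fingers":1.0,"tx":0.0,"ty":0.0,"tz":0.0,"turn":0.0},{"fingers":1.0,"tx":0.0,"ty":0.0,"tz":0.0,"turn":0.0}])

```text
clock: 22.35
tcp_pos: [0.477, -0.1827, 0.1226]
ee_rot: [-2.01, 2.413, -0.001]
force: [-2.0, -1.7, 2.8]
width: 0.0134
```

```bash
python3 - <<'E'
from h import *
F();snap('side','s18');plat('s18')
E
```

```text
clk 22.35 tcp [-42.97   1.58] 0.1226 axial -1.7 lat -2.03 z 2.75 tq [-0.21  0.48 -0.05]
front -18 -58.4 rear 128.7
front -12 -58.2 rear 129.6
```

Emit:
servo_tool(series=[{"fingers":1.0,"tx":0.0,"ty":0.001,"tz":-0.0005,"turn":0.0},{"fingers":0.7,"tx":0.0,"ty":0.0,"tz":0.0,"turn":0.0},{"fingers":0.6,"tx":0.0,"ty":0.0,"tz":0.0,"turn":0.0},{"fingers":0.6,"tx":0.0,"ty":0.0,"tz":0.0,"turn":0.0},{"fingers":0.6,"tx":0.0,"ty":0.0,"tz":0.0,"turn":0.0}])

```text
clock: 23.02
tcp_pos: [0.4756, -0.1824, 0.1228]
ee_rot: [-2.011, 2.414, -0.0]
force: [0.3, -0.7, 0.2]
width: 0.0338
```

Emit:
servo_tool(series=[{"fingers":0.6,"tx":0.0,"ty":0.0,"tz":-0.01,"turn":0.0},{"fingers":0.6,"tx":0.0,"ty":0.0,"tz":-0.03,"turn":0.0},{"fingers":0.6,"tx":0.0,"ty":0.0,"tz":-0.05,"turn":0.0},{"fingers":0.6,"tx":0.0,"ty":0.02,"tz":-0.05,"turn":0.0},{"fingers":0.6,"tx":-0.04,"ty":0.04,"tz":0.0,"turn":0.0}])

```text
clock: 23.65
tcp_pos: [0.4258, -0.1334, 0.2673]
ee_rot: [-2.003, 2.413, -0.01]
force: [0.3, 1.7, -0.3]
width: 0.034
```

Emit:
servo_tool(series=[{"fingers":0.6,"tx":-0.06,"ty":0.0,"tz":0.0,"turn":0.0},{"fingers":0.6,"tx":-0.06,"ty":0.0,"tz":0.0,"turn":0.0},{"fingers":0.6,"tx":-0.05,"ty":0.0,"tz":0.0,"turn":0.0},{"fingers":0.6,"tx":0.0,"ty":0.0,"tz":0.0,"turn":0.0},{"fingers":0.6,"tx":0.0,"ty":0.0,"tz":0.0,"turn":0.0}])

```text
clock: 24.28
tcp_pos: [0.4545, 0.0348, 0.2633]
ee_rot: [-2.011, 2.413, -0.001]
force: [-0.1, -0.8, -0.3]
width: 0.0343
```

```bash
python3 - <<'E'
from h import *
F();p,d=snap('side','s19');plat('s19');bar('s19');p2,d2=snap('top','t19')
a=cv2.resize(p[250:310,320:410],None,fx=8,fy=8,interpolation=cv2.INTER_CUBIC);cv2.imwrite('pics/s19b.png',np.clip(a[:,:,::-1]*1.4,0,255).astype('uint8'))
a=cv2.resize(p2[190:290,365:465],None,fx=6,fy=6,interpolation=cv2.INTER_CUBIC);cv2.imwrite('pics/t19b.png',np.clip(a[:,:,::-1]*1.4,0,255).astype('uint8'))
E
```

```text
clk 24.275 tcp [-104.41  211.47] 0.2633 axial 0.03 lat -0.86 z -0.31 tq [-0.07 -0.02 -0.02]
front -18 -59.2 rear 127.3
front -12 -60.1 rear 128.2
s19 [-1.10922366e-02  1.16969935e+02] 117.35816321833958
```

View pics/s19b.png

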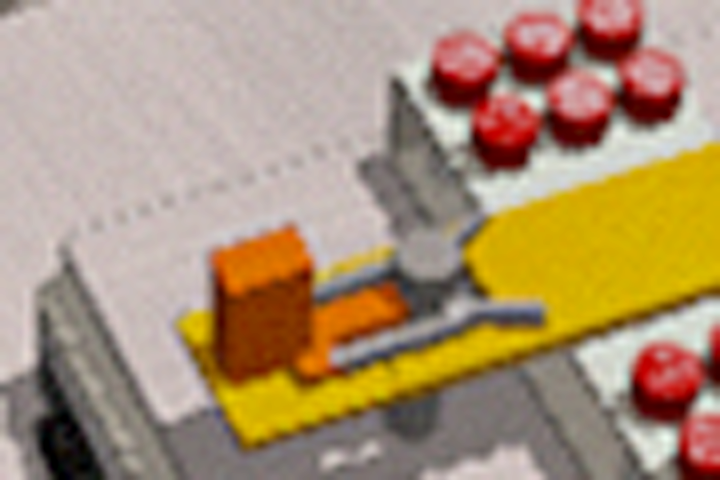

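View pics/t19b.png

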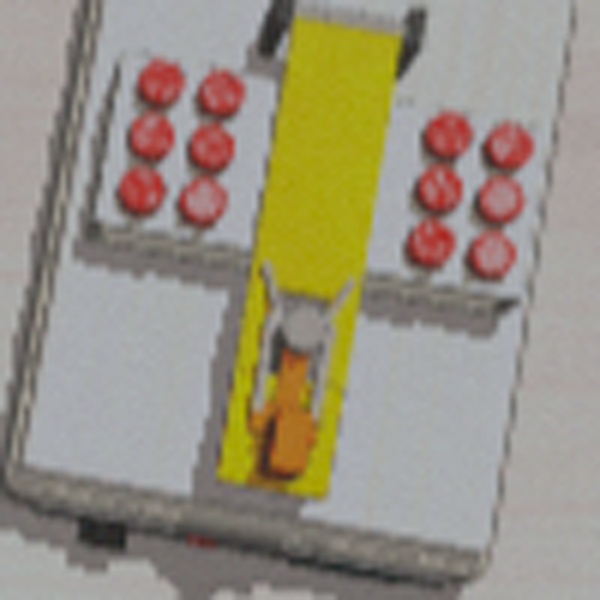

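View pics/t19.png

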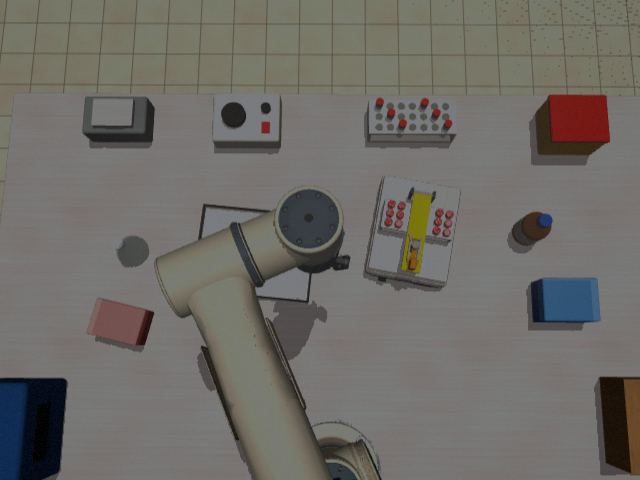

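```bash
python3 - <<'E'
from h import *
f=lambda U,V,z,o:((U+.5)/z-.5+o[0],(V+.5)/z-.5+o[1])
for n,g,b,hd in(('top','t19',f(291,443,6,(365,190)),f(307,325,6,(365,190))),('side','s19',f(262,258,8,(320,250)),f(430,250,8,(320,250)))):
    B=onz(n,*b,.1595);H=onz(n,*hd,.139);q=np.array(shk(B))-np.array(shk(H));print(n,'block',shk(B),'head',shk(H),'neck ahead',-q)
q=np.load('pics/s19.npz');C=cloud('side',q['d']);h=cv2.cvtColor(q['p'],cv2.COLOR_RGB2HSV)
for n,g in(('side','s19'),('top','t19')):
    q=np.load(f'pics/{g}.npz');X=cloud(n,q['d']).reshape(-1,3);h=cv2.cvtColor(q['p'],cv2.COLOR_RGB2HSV).reshape(-1,3)
    w=np.array([[*shk(x),x[2]*1000] for x in X])
    k=(h[:,0]<17)&(h[:,1]>130)&(w[:,2]>152)&(w[:,2]<168)&(abs(w[:,1])<25)&(w[:,0]>-80)&(w[:,0]<-20);print(n,'blocktop',k.sum(),w[k].mean(0),w[k].min(0),w[k].max(0))
    k=(h[:,1]<60)&(w[:,2]>135)&(w[:,2]<143)&(abs(w[:,1])<12)&(abs(w[:,0])<12);print('headtop',k.sum(),w[k].mean(0))
    k=(h[:,0]>=20)&(h[:,0]<=32)&(h[:,1]>150)&(w[:,2]>100)&(w[:,2]<135)&(abs(w[:,1])<20)&((w[:,0]>25)|(abs(w[:,1])>14))
    print('bar',np.polyfit(w[k,0],w[k,2],1))
E
```

```text
top block (np.float64(-48.437043468927335), np.float64(1.2424327250775644)) head (np.float64(1.1495225042698802), np.float64(0.3014378427002633)) neck ahead [49.58656597 -0.94099488]
side block (np.float64(-46.692539795793245), np.float64(-0.7437105972245285)) head (np.float64(1.3836091215465707), np.float64(0.5552764651160539)) neck ahead [48.07614892  1.29898706]
side blocktop 88 [-47.73508698  -2.64995025 157.69915076] [-59.02358564 -11.01484595 152.05699898] [-35.49673097   6.80015587 162.77848827]
headtop 51 [ -1.38177136  -1.5159049  138.91912027]
bar [-7.28063018e-04  1.16108910e+02]
top blocktop 22 [-51.2396728    3.44807343 160.18206937] [-59.85932204  -4.65994175 152.82640986] [-36.88177248   8.06993796 165.63848998]
headtop 37 [ -1.96984592   1.89868563 138.90627705]
bar [-4.68714095e-03  1.16811360e+02]
```

```bash
python3 - <<'E'
from h import *
f=lambda U,V,z,o:((U+.5)/z-.5+o[0],(V+.5)/z-.5+o[1])
for n,pts,z,o in(('top',[(266,265),(351,282)],6,(365,190)),('side',[(484,221),(543,312)],8,(320,250))):
    w=np.array([shk(onz(n,*f(*p,z,o),.120)) for p in pts]);print(n,w.round(1).tolist(),'mid',w.mean(0).round(1),'-> grip at',(w.mean(0)[0]-73).round(1))
p0=np.load('pics/t0.npz')['p'].astype(int);p1=np.load('pics/t19.npz')['p'].astype(int);s0=np.load('pics/s0.npz')['p'];s1=np.load('pics/s19.npz')['p']
for nm,a,b in(('s0','s0',s0),('s19','s19',s1)):
    h=cv2.cvtColor(b,cv2.COLOR_RGB2HSV);m=cv2.inRange(h,(0,170,100),(4,255,255))|cv2.inRange(h,(172,170,100),(180,255,255))
    k,l,S,ce=cv2.connectedComponentsWithStats(m);print(nm,[ce[i].round(1).tolist() for i in range(1,k) if S[i,4]>20 and 150<ce[i][0]<345])
F()
E
```

```text
top [[25.5, 17.7], [25.0, -15.9]] mid [25.2  0.9] -> grip at -47.8
side [[26.8, 17.6], [27.1, -15.2]] mid [26.9  1.2] -> grip at -46.1
s0 [[244.3, 195.8], [326.1, 238.2]]
s19 [[244.5, 195.9], [326.1, 238.3]]
clk 24.375 tcp [-104.34  210.73] 0.2632 axial -0.33 lat 0.19 z -0.12 tq [-0.05  0.01  0.02]
```

View pics/s19.png

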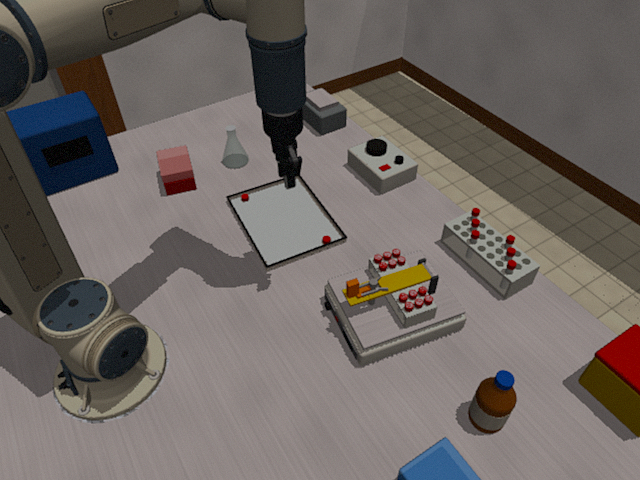

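The clip is snapped on and released, and the bar is shut. The platform is at its middle, and the caps, flask, bottle and box haven't moved. Handing in.

```bash
python3 - <<'E'
from h import *
print(ctrl.sign_off())
E
```

```text
the job is handed in; nothing more can be done
None
```

The bar is shut and the clip is snapped onto the post's neck and released. I handed the job in at about 24 s; no verdict was reported.

- **Bar:** I swung it down with the closed fingers until it met about 3 N. After release it measures 0.001 to 0.005 rad open (limit 0.04).
- **Clip:** the push rose to about 10 N and the platform gave about 8 mm. The clip then snapped on: the force fell to 2.7 N and the tool jumped 4.5 mm ahead. I stopped there, eased back until the platform was within about 1 mm of its middle, and let go.
- **Platform:** it is back at its middle; the bar's front edge lies where it did before the push. The arm is clear and reads no force.
- **Other objects:** the caps are within 0.2 pixel of where they started. The flask, bottle and tip box look unmoved in the pictures.

Three checks disagreed:
- **Neck distance:** the tool position gives 46.5 mm from grip to neck, and the leg tips give 46 to 48 mm. Rougher picture and depth estimates on the block run from 46.4 to 49.6 mm, and the limit is 49.5 mm. I relied on the first two and the clear snap.
- **Bar angle:** a fit that included the area around the clip gave 0.011 rad, still under the limit.
- **Fingertips:** when shut they lie about 8 mm behind the reported TCP, not 14 mm ahead as stated. I worked from the measured value.

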